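# Prop the parts-chest lid on its stay and rack a tube

## Task

Open the parts chest by pushing its lid up with the red-handled stay on its side, until the stay's tip drops into the notch of the yellow rail under the lid's edge and holds the lid up by itself; never let the lid fall. Then reach in under the propped lid, take the brass tube out and set it down gently in an empty groove of the blue ribbed bed, lying along the ribs near their middle so it does not roll. Leave the lid propped and the steel tube on the bed, the wrench, jar and carton undisturbed.

Things in the scene. Friction and masses are not known exactly. Their poses are not given: they have to be found in the camera images.
- chest: fixed green sheet-steel chest, 220 (its x) by 240 (y) by 100 mm high, walls 6 mm, open on top under the lid. Origin: centre of the underside; front faces its -x (roughly the robot), x points to the hinge, z up. Inside, two round ribs along x at y = +/-12 mm, tops at 36 mm, over a floor at 24 mm, carry the brass tube. The stay is outside the -y wall.
- lid (a joint): angle of the green lid (about 550 g, 230 by 250 mm, 6 mm thick), hinged along the chest's y at chest x = +110 mm, z = 100 mm. 0 = shut, grows as the front edge rises, stop at 1.45. It falls shut unless the stay holds it; with the stay's tip locked in the notch it stands at about 0.9 to 1.2 rad, its front edge some 290 mm above the table.
- lid_edge (a point): middle of the lid's front edge, 230 mm from the hinge
- rail_mid (a point): point on the lid, 187 mm from the hinge, on the lower face of the yellow rail (14 mm wide, chest y -153 to -139 mm, 2 mm below the lid's underside). The rail has a notch in its lower face, 18 mm long, 12 mm deep; its middle is 158 to 168 mm from the hinge. The rail is adjusted along the lid differently each time; the notch's place is not reported: find it by feel.
- stay (a joint): angle of the stay, a flat steel bar on the chest's -y side, hinged about the chest's y. 0 = lying level, tip to the front; grows as the tip swings up and back; stop at 1.75. It falls back freely. Swinging it up lifts the lid (5 to 10 N at the handle), the tip sliding along the rail towards the hinge, until, at an angle between 1.05 and 1.3, it drops into the notch.
- stay_tip (a point): tip of the stay, a 14 mm thick cross pin 160 mm from the pivot, just below the yellow rail when the lid is shut. As it drops into the notch the lid sinks a little; swung some 0.25 rad further it meets the notch's far end and the handle resists firmly. Swung back from there it locks on the notch's near end (stay at 1.2 to 1.5) and holds the lid; the handle then will not swing back.
- stay_grip (a point): grip point on the axis of the stay's red handle, a level round bar 18 mm thick sticking out 85 mm sideways (chest -y), parallel to the hinges. The point is 205 mm from the chest's middle plane and 30 mm from the bar's free end. Pinch it from above across its round; it turns between the fingers as the stay swings.
- stay_pivot (a point): point on the stay's pivot axis, at chest x = +65, y = -205, z = 88 mm; stay_grip moves about it on an upright circle of radius 110 mm
- tube: loose brass tube, 44 mm thick, 110 mm long, about 450 g. Origin: its centre; x is its axis. It starts in the shut chest on the ribs, along the chest's x, axis 55 mm above the table, centre 5 to 30 mm in front of the chest's middle. The propped lid overhangs it: reach in with the tool leaning 15 to 25 degrees to the chest's front; lift it over the front wall, then draw it out forwards before rising.
- bed: fixed blue bed, 160 (its x) by 224 mm (y), plate 8 mm thick. Origin: centre of the underside, z up. Nine round steel ribs, 12 mm thick, 150 mm long, run along x at y = -96, -72, ... +96 mm, tops 20 mm above the table. A tube lying in a groove between neighbouring ribs (y = -84, -60, ... +84 mm) has its axis 39 mm above the table.
- old_tube: loose steel tube of the same size already lying in the groove at bed y = -84 mm; leave it there. Origin: its centre, x along its axis
- wrench: loose steel wrench 150 mm long lying on the table, bystander; origin at the middle of its underside
- jar: loose amber jar, 64 mm wide, 90 mm high, bystander; origin at its underside
- carton: loose cardboard box 70 by 60 by 60 mm, bystander; origin at its underside
Things that resemble listed ones, but are neither listed nor needed, are in the scene too. What is meant by the old_tube is not turquoise, and is the smaller of those in its own colour.

How it is judged:
By the outcome, as a careful person would: the job done as asked, in the order asked, and still so for the second after the job is handed in, with the robot touching nothing.
It also fails if it takes over 66 s, if anything falls off the work surface, if the arm or the gripper's body presses on something with over 40 N, if the wrist force passes 120 N, or if a joint passes its speed limit or range.

## Robot

A 7-joint arm with a two-finger parallel gripper is mounted at the origin on the work surface. World frame = base frame: x ahead of the robot, y to its left, z up, the work surface at z = 0. Lengths are in m, angles in rad, forces in N, time in s.
With the tool pointing down it reaches from about 0.4 to 0.9 m from the base axis. Payload 5.6 kg.
Tool frame: the origin (TCP) lies on the centre line of the jaws, within the pads' length; the fingertips stand 11 mm ahead of it and the grasp point (between the pads) lies 8 mm behind it; y points along the fingers, x is the direction in which the jaws open and shut, and the axes are right-handed (so a half turn about y gives the same grasp; the last joint's range is limited). The gripper opens to 92 mm and grips with 3 to 60 N. Pads are 20 mm wide; open, the fingers measure 128 mm over their backs; the gripper's body (75 mm by 189 mm) begins 69 mm behind the grasp point.
Start: joints at [-1.154, 0.468, -0.012, 1.603, 0.006, 1.071, -0.056], TCP at [0.288, 0.582, 0.226] pointing down, gripper open.
Joint ranges: [-2.53, 2.53], [-0.31, 2.02], [-1.57, 1.55], [0.28, 2.44], [-1.29, 4.43], [0.15, 1.84], [-2.92, 2.92]. Speed limits (rad/s): [2.57, 2.57, 3.14, 3.14, 3.14, 3.14, 3.14].

## Interface

Orientations are given as a rotation vector (axis times angle).
In Python, from cell import robot, optics, job gives the robot as it stands.
- The arm moves only by the tool carry_out, never from a script. Its argument "increments" is a list that holds one entry, the list of rows, each a list of 6 numbers: the shift along the tool's x, y, z each as a share of 0.1 m, from -1 to 1, then the turn, a rotation vector about the tool's x, y, z each as a share of 360 degrees, from -1 to 1. In form: [[[x, y, z, wx, wy, wz], ...]]. A call has 1 to 8 rows; each row shifts and turns the commanded pose from where the row before left it, along the tool's axes as they then stand; what a row does not reach is not made up. A row lasts 1/8 s, in which the tool goes at most 62.5 mm and 10.7 degrees, less where a joint would pass 70% of its speed; a pose out of reach is approached as far as the arm can. A call with a number of a shift or a turn outside -1 to 1 is refused whole. A call with a gripper value outside its range is refused whole. "jaw" is the opening, from 0 (shut) to 1 (fully open), set as the call begins (left out, the last holds). The fingers move at their own pace and stop on an object; "force" is the grip in N (left out, the last holds). Time passes only in rows, so rows that do not move let the fingers close. It gives the time, the measured TCP pose, the force and the opening at its end, in the units of the state.
- robot.read_state(): the state, without advancing time (a new reading comes with each control period).
- optics.read_camera(name): name is "scene" or "side" or "wrist"; returns the picture (400x640x3 uint8, red, green, blue); there is no depth.
- optics.camera_params(name): a dict with "vfov" (degrees; the focal length in pixels is half the picture's height over the tangent of half this angle, whatever the lens; pixels are square), "cx", "cy" (the principal point, pixels), "camera_from_world" (4x4, takes a point from world to camera coordinates); the wrist camera has in their place "T_tool_cam" (4x4, takes a point from camera to tool coordinates, whose origin is the TCP and whose axes are the tool frame's). Camera axes: x right, y down, z forward; pixel columns grow to the right and rows downward; lengths in m; the calibration is good to about 2 mm. A picture is of the moment at which its call begins: read the wrist's pose just before it. camera_params takes no time and is no camera call.
- job.close_job(): hands the job in, once; it reports no verdict.
Trained networks look in the newest picture that a camera, given by its name, has taken for a name from the list of things; names that differ only in an ending like _2 or _b are one class to them, and where a whole thing is asked for, a point or a joint stands for the part that bears it (a point fixed in the world has none). Each returns a list of dicts, best first, with "conf" (0 to 1); they miss things now and then, are a little off and sometimes report something else, mostly with a low value. They report only what shows in the picture. A call takes as long as a camera call. They do not tell look-alikes from the thing itself.
- optics.outline_of(camera, target): "region" (400x640 bool, what is visible of it) and "rect" ([left, top, right, bottom] in pixels, round what is visible of it).
- optics.place_of(camera, target): "xy" ([column, row] in pixels: a listed point, or the origin of a listed thing).
The state is a dict: "time_s": time; "qpos": joint angles; "dq": joint speeds; "joint_torque": joint torques, N m; "tool_pos": TCP position; "ee_rot": TCP orientation; "force": force on the tool from outside, world axes, zero at the start; "wrist_torque": the same for the moment, N m; "opening": opening from 0.0 (shut) to 1.0 (fully open).
Only numpy, scipy, OpenCV 4.12 (cv2) and the standard library are available. Lean on these libraries where they do the work, as an engineer would, in place of code of your own. Each camera call takes 0.05 s, during which the arm holds its last target.

## Working session

There is one attempt and no reset: what is moved stays moved. The work goes in short steps, Python scripts to look and compute and a tool call to move; the robot and the scene stay as the last step left them, time stands still between calls to the robot, and variables do not carry over. Pictures are saved under pics/ and viewed, and the job is handed in when it is done.

Besides the shell and the picture viewer there is one more tool, called after "Request:" as a command line: name --argument value ..., lists and objects as JSON in quotes. carry_out: Moves the arm, as the interface text tells. Its arguments: {"type":"object","properties":{"increments":{"type":"array"},"jaw":{"type":"number"},"force":{"type":"number"}},"required":["increments"]}

```bash
ls; mkdir -p pics
python3 - <<'E'
from cell import robot, optics, job
import cv2, numpy as np
print(robot.read_state())
for n in ["scene","side","wrist"]:
    im=optics.read_camera(n); cv2.imwrite(f"pics/{n}0.png",im[:,:,::-1])
    print(n,optics.camera_params(n))
E
```

```text
pics
{'time_s': 0.0, 'qpos': array([-1.15399033,  0.46832679, -0.01157449,  1.60358478,  0.00601082,
        1.07137177, -0.05631654]), 'dq': array([-5.15037751e-04,  2.06866205e-03,  1.99561177e-06,  5.68702431e-04,
       -2.85896602e-04,  2.16084904e-03,  1.80324284e-04]), 'joint_torque': array([ 1.69800633e-04, -5.20591271e+01, -1.27026145e-02, -2.43750930e+01,
       -5.66950603e-02,  1.71495974e-02,  1.59949905e-04]), 'tool_pos': array([0.28829587, 0.58197394, 0.22468908]), 'ee_rot': array([-1.39335903, -0.86315674,  0.86533437]), 'force': array([ 0.5430201 ,  0.94854713, -0.41975975]), 'wrist_torque': array([-0.02445665, -0.02416692,  0.00887747]), 'opening': 0.99981239316088}
scene {'vfov': 56.49682117794535, 'cx': 310.72825137140927, 'cy': 200.69969090398718, 'camera_from_world': array([[ 6.64694310e-01,  7.47114100e-01,  1.41271213e-03,
        -3.44324889e-01],
       [ 4.12578915e-01, -3.65486492e-01, -8.34384961e-01,
        -1.48367784e-01],
       [-6.22864442e-01,  5.55193791e-01, -5.51180316e-01,
         1.59027525e+00],
       [ 0.00000000e+00,  0.00000000e+00,  0.00000000e+00,
         1.00000000e+00]])}
side {'vfov': 54.208235970251145, 'cx': 323.9398050766042, 'cy': 202.27400268302313, 'camera_from_world': array([[ 0.90257091, -0.43032783,  0.01355428, -0.50991567],
       [-0.25495682, -0.55958562, -0.78858161,  0.17971189],
       [ 0.34693339,  0.70829506, -0.61478071,  0.97084072],
       [ 0.        ,  0.        ,  0.        ,  1.        ]])}
wrist {'vfov': 62.22931878997612, 'cx': 318.55844413065495, 'cy': 200.593410310406, 'T_tool_cam': array([[ 9.99998582e-01, -1.14666230e-03, -1.23333334e-03,
         1.32415056e-04],
       [ 9.06835786e-04, -2.50456710e-01,  9.68127375e-01,
        -1.58666878e-01],
       [-1.41901177e-03, -9.68127120e-01, -2.50455315e-01,
         7.14854058e-02],
       [ 0.00000000e+00,  0.00000000e+00,  0.00000000e+00,
         1.00000000e+00]])}
```

View pics/scene0.png

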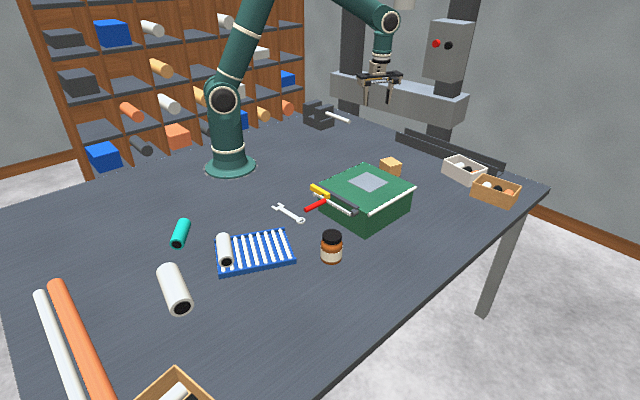

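View pics/side0.png

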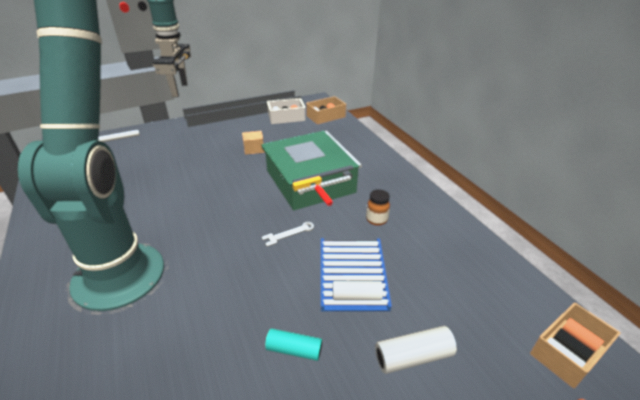

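View pics/wrist0.png

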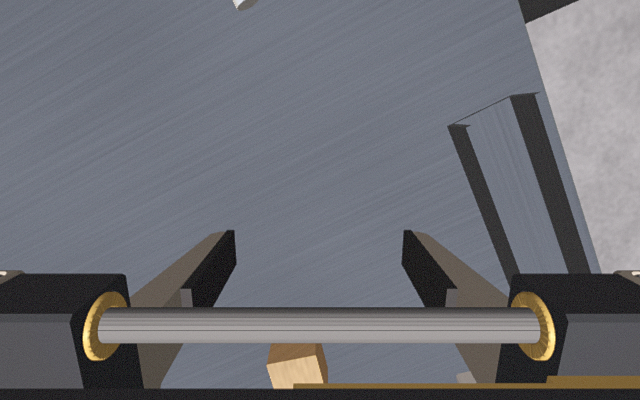

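The scene camera shows the green chest around (365,200) with the yellow rail and red handle at (318,203), the blue bed at (255,250) with the steel tube at (225,250), the wrench at (288,212), the jar at (331,247) and the carton at (390,167). The turquoise tube and the large white tube are look-alikes. The side view matches. Next I'll measure from both cameras.

```bash
cat > h.py <<'E'
from cell import robot, optics, job
import cv2, numpy as np
from scipy.spatial.transform import Rotation as R
def K(p):
    f=200/np.tan(np.radians(p["vfov"])/2); return f,p["cx"],p["cy"]
def cam(name,st=None):
    p=optics.camera_params(name)
    f,cx,cy=K(p)
    if name=="wrist":
        T=np.eye(4);T[:3,:3]=R.from_rotvec(st["ee_rot"]).as_matrix();T[:3,3]=st["tool_pos"]
        C=np.linalg.inv(T@p["T_tool_cam"])
    else: C=np.array(p["camera_from_world"])
    return f,cx,cy,C
def ray(c,xy):
    f,cx,cy,C=c; d=np.array([(xy[0]-cx)/f,(xy[1]-cy)/f,1.]); Rm=C[:3,:3]; o=-Rm.T@C[:3,3]; d=Rm.T@d
    return o,d/np.linalg.norm(d)
def proj(c,P):
    f,cx,cy,C=c; q=C[:3,:3]@np.asarray(P)+C[:3,3]; return np.array([f*q[0]/q[2]+cx,f*q[1]/q[2]+cy])
def tri(rs):
    A=0;b=0
    for o,d in rs:
        M=np.eye(3)-np.outer(d,d); A=A+M; b=b+M@o
    X=np.linalg.solve(A,b); return X,[float(np.linalg.norm((np.eye(3)-np.outer(d,d))@(X-o))*1000) for o,d in rs]
def onz(r,z):
    o,d=r; return o+d*(z-o[2])/d[2]
def axes():
    st=robot.read_state(); return st, R.from_rotvec(st["ee_rot"]).as_matrix()
E
python3 - <<'E'
from h import *
for n in ["scene","side"]: optics.read_camera(n)
cs={n:cam(n) for n in ["scene","side"]}
for t in ["chest","lid_edge","rail_mid","stay_tip","stay_grip","stay_pivot","bed","old_tube","wrench","jar","carton","tube"]:
    D={n:optics.place_of(n,t) for n in cs}
    for n in cs: print(t,n,[(np.round(d["xy"],1).tolist(),round(d["conf"],2)) for d in D[n]][:4])
    if all(D.values()):
        X,e=tri([ray(cs[n],D[n][0]["xy"]) for n in cs]); print("   ",X.round(4),np.round(e,1))
print(robot.read_state()["time_s"])
E
```

```text
chest scene [([360.3, 209.4], 0.89)]
chest side [([310.2, 184.4], 0.94), ([299.4, 189.5], 0.25)]
    [0.5918 0.1657 0.    ] [5. 5.]
lid_edge scene [([338.2, 173.0], 0.92)]
lid_edge side [([275.5, 165.1], 0.64)]
    [0.478  0.1655 0.1022] [2.1 2.1]
rail_mid scene [([322.0, 196.7], 0.67)]
rail_mid side [([306.3, 184.7], 0.95)]
    [0.5291 0.0426 0.0859] [4.4 4.4]
stay_tip scene [([313.8, 193.6], 0.69)]
stay_tip side [([273.4, 165.2], 0.6), ([297.7, 192.3], 0.56), ([252.5, 151.0], 0.27)]
    [0.4628 0.0843 0.098 ] [48. 48.]
stay_grip scene [([313.7, 207.4], 0.77)]
stay_grip side [([324.5, 197.7], 0.63)]
    [ 0.5554 -0.0209  0.0799] [0.4 0.4]
stay_pivot scene [([333.1, 222.7], 0.5)]
stay_pivot side []
bed scene [([254.2, 250.0], 0.65)]
bed side [([351.3, 276.4], 0.78)]
    [ 5.236e-01 -2.399e-01  2.000e-04] [6.5 6.5]
old_tube scene [([178.5, 231.4], 0.92), ([174.6, 286.6], 0.88), ([224.6, 252.0], 0.72)]
old_tube side [([292.9, 343.8], 0.94), ([419.6, 347.5], 0.87), ([356.3, 292.9], 0.79)]
    [ 0.315  -0.3761  0.0269] [0.1 0.1]
wrench scene [([292.6, 211.2], 0.65)]
wrench side [([287.0, 235.4], 0.53)]
    [ 0.4359 -0.0186 -0.0084] [9.4 9.4]
jar scene [([330.2, 258.1], 0.6)]
jar side [([377.5, 220.4], 0.69), ([274.5, 166.2], 0.44)]
    [ 0.6988 -0.0848 -0.0028] [2.5 2.5]
carton scene [([387.5, 170.1], 0.67)]
carton side [([251.1, 149.7], 0.69)]
    [0.4797 0.4569 0.0046] [5.9 5.9]
tube scene [([329.2, 259.6], 0.71)]
tube side []
1.45
```

Run:
```python
from h import *
a=cv2.imread("pics/scene0.png")[130:290,190:430]; b=cv2.imread("pics/side0.png")[115:325,230:410]
cv2.imwrite("pics/za.png",cv2.resize(a,None,fx=3.3,fy=3.3,interpolation=cv2.INTER_CUBIC))
cv2.imwrite("pics/zb.png",cv2.resize(b,None,fx=2.85,fy=2.85,interpolation=cv2.INTER_CUBIC))
```

```text
(no output)
```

View pics/za.png

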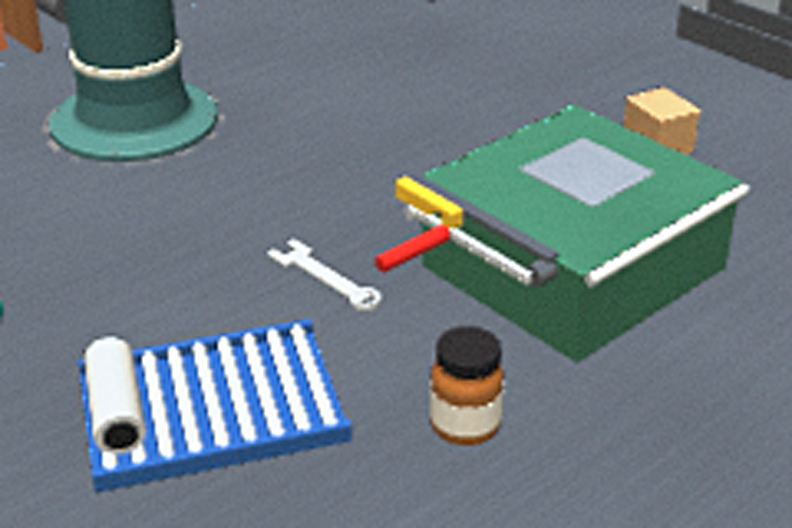

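View pics/zb.png

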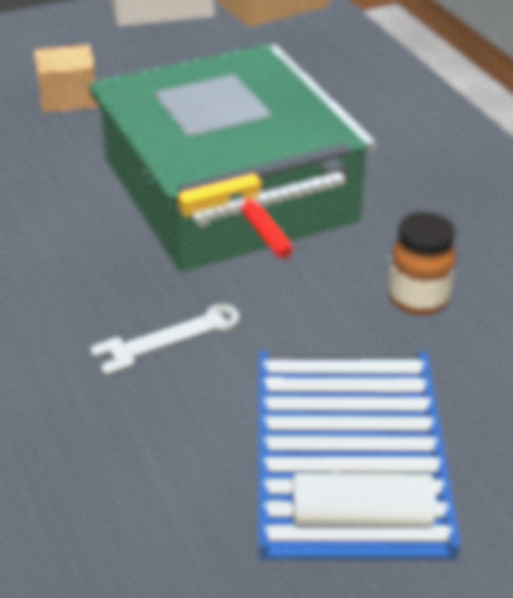

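```bash
cat > fit.py <<'E'
from h import *
from scipy.optimize import least_squares
cs={n:cam(n) for n in ["scene","side"]}
S=lambda u,v:("scene",(u/3.3+190,v/3.3+130)); D=lambda u,v:("side",(u/2.85+230,v/2.85+115))
F=-.12;H=.11;Y=.125;T=.106
ch=[((F,-Y,T),S(425,175)),((F,Y,T),S(573,107)),((H,-.12,0),S(577,360)),((H,.12,0),S(727,268)),
((F,-Y,T),D(181,192)),((F,Y,T),D(93,88)),((-.11,-.12,0),D(180,270)),((H,-.12,0),D(360,222)),((-.11,.12,0),D(107,155))]
bd=[((.08,-.112,0),S(96,490)),((.08,.112,0),S(350,438)),((-.08,.112,.008),S(310,320)),((-.08,-.112,.008),S(80,362)),
((-.08,-.112,0),D(262,557)),((.08,-.112,0),D(456,556)),((-.08,.112,.008),D(264,352)),((.08,.112,.008),D(426,352))]
def f(p,L):
    c,s=np.cos(p[2]),np.sin(p[2]);r=[]
    for P,(n,uv) in L:
        w=[p[0]+c*P[0]-s*P[1],p[1]+s*P[0]+c*P[1],P[2]]; r+=list(proj(cs[n],w)-uv)
    return np.array(r)
for n,L,p0 in [("chest",ch,[.59,.16,-.2]),("bed",bd,[.52,-.24,-.3])]:
    o=least_squares(f,p0,args=(L,),loss="soft_l1"); print(n,o.x.round(4),np.degrees(o.x[2])); print(o.fun.reshape(-1,2).round(1).tolist() if 0 else f(o.x,L).reshape(-1,2).round(1).tolist())
E
python3 fit.py
```

```text
chest [ 6.014e-01  1.775e-01 -3.000e-04] -0.015050028428377223
[[-3.6, 0.7], [0.8, -1.3], [0.0, 0.8], [-0.1, -0.2], [-3.6, 0.2], [-0.7, -3.1], [0.6, -0.1], [1.0, -1.1], [0.2, 0.5]]
bed [ 0.5306 -0.2393 -0.4398] -25.200495158955768
[[-0.0, 0.4], [0.9, 0.5], [0.5, 1.9], [0.1, 1.6], [-1.2, -0.6], [0.3, -0.0], [-1.8, 1.3], [-0.2, 1.7]]
```

Run:
```python
from h import *
st,A=axes(); print(A.round(3)); print(st["time_s"],st["tool_pos"])
c,s=1,0
for t in [0.,1.2]:
  P=np.array([.6014,.1775,0])+np.array([.065-.11*np.cos(t),-.205,.088+.11*np.sin(t)]);print(P)
```

```text
[[ 0.444  0.    -0.896]
 [ 0.896  0.     0.444]
 [ 0.    -1.    -0.   ]]
1.45 [0.28850558 0.58248085 0.22559481]
[ 0.5564 -0.0275  0.088 ]
[ 0.62654065 -0.0275      0.1905243 ]
```

```bash
cat >> h.py <<'E'
def plan(P,Rt,n=None,p0=None,R0=None,dec=3,step=.05,ang=9.0,show=True):
    st,A=axes()
    p=np.array(st["tool_pos"] if p0 is None else p0,float); Rm=np.array(A if R0 is None else R0)
    P=np.asarray(P,float)
    if n is None:
        n=int(np.ceil(max(np.linalg.norm(P-p)/step, np.degrees((R.from_matrix(Rm.T@Rt)).magnitude())/ang, 1)))
    rows=[]
    pA=p.copy(); R0m=Rm.copy(); rv=R.from_matrix(R0m.T@Rt).as_rotvec()
    for k in range(1,n+1):
        pt=pA+(P-pA)*k/n; rt=R0m@R.from_rotvec(rv*k/n).as_matrix()
        s=np.round(Rm.T@(pt-p)/.1,dec); w=np.round(R.from_matrix(Rm.T@rt).as_rotvec()/(2*np.pi),dec+1)
        rows.append((s+0).tolist()+(w+0).tolist())
        p=p+Rm@(s*.1); Rm=Rm@R.from_rotvec(w*2*np.pi).as_matrix()
    if show:
        print("rows",n)
        for i in range(0,n,8): print("[["+", ".join(str([float(f"{x:.4g}") for x in r]) for r in rows[i:i+8])+"]]")
    return p,Rm
def Rtool(x,y):
    x=np.array(x,float);y=np.array(y,float);x/=np.linalg.norm(x);y/=np.linalg.norm(y);return np.stack([x,y,np.cross(x,y)],1)
DOWN=Rtool([1,0,0],[0,0,-1])
E
python3 - <<'E'
from h import *
print(plan([.55,-.10,.26],DOWN))
E
```

```text
rows 15
[[[-0.33, -0.023, -0.358, 0.0, 0.0118, 0.0], [-0.303, -0.023, -0.382, 0.0, 0.0118, 0.0], [-0.274, -0.023, -0.403, 0.0, 0.0118, 0.0], [-0.243, -0.023, -0.422, 0.0, 0.0117, 0.0], [-0.212, -0.023, -0.439, 0.0, 0.0118, 0.0], [-0.178, -0.023, -0.453, 0.0, 0.0118, 0.0], [-0.145, -0.023, -0.466, 0.0, 0.0118, 0.0], [-0.109, -0.022, -0.475, 0.0, 0.0118, 0.0]]]
[[[-0.074, -0.023, -0.481, 0.0, 0.0118, 0.0], [-0.038, -0.023, -0.486, 0.0, 0.0118, 0.0], [-0.002, -0.023, -0.487, 0.0, 0.0118, 0.0], [0.034, -0.023, -0.486, 0.0, 0.0117, 0.0], [0.069, -0.023, -0.482, 0.0, 0.0118, 0.0], [0.106, -0.023, -0.476, 0.0, 0.0118, 0.0], [0.14, -0.023, -0.467, 0.0, 0.0118, 0.0]]]
(array([ 0.55003182, -0.10000735,  0.26000209]), array([[ 9.99999994e-01,  9.45600192e-05, -6.26344038e-05],
       [ 6.26319858e-05,  2.55742957e-05,  9.99999998e-01],
       [ 9.45616208e-05, -9.99999995e-01,  2.55683731e-05]]))
```

Request:
carry_out --increments '[[[-0.33,-0.02,-0.36,0,0.012,0],[-0.3,-0.02,-0.38,0,0.012,0],[-0.27,-0.02,-0.4,0,0.012,0],[-0.24,-0.02,-0.42,0,0.012,0],[-0.21,-0.02,-0.44,0,0.012,0],[-0.18,-0.02,-0.45,0,0.012,0],[-0.14,-0.02,-0.47,0,0.012,0],[-0.11,-0.02,-0.47,0,0.012,0]]]' --jaw 0.6

```text
time_s: 2.45
tool_pos: [0.4271, 0.218, 0.242]
ee_rot: [-1.534, -0.397, 0.395]
force: [1.6, -0.3, 0.2]
opening: 0.598
```

Request:
carry_out --increments '[[[-0.07,-0.03,-0.48,0,0.012,0],[-0.04,-0.03,-0.48,0,0.012,0],[0,-0.03,-0.49,0,0.012,0],[0.03,-0.03,-0.49,0,0.012,0],[0.07,-0.03,-0.48,0,0.011,0],[0.11,-0.03,-0.48,0,0.011,0],[0.14,-0.03,-0.47,0,0.01,0]]]'

```text
time_s: 3.32
tool_pos: [0.5457, -0.1022, 0.263]
ee_rot: [-1.571, -0.003, 0.002]
force: [2.1, 0.1, 0.0]
opening: 0.602
```

Run:
```python
from h import *
st,A=axes(); print(st["time_s"],st["tool_pos"],A.round(3),st["qpos"].round(2))
im=optics.read_camera("wrist"); cv2.imwrite("pics/w1.png",im[:,:,::-1])
c=cam("wrist",st)
for t in ["stay_grip","stay_tip","rail_mid","stay_pivot","chest","lid_edge"]:
    d=optics.place_of("wrist",t); print(t,[(np.round(x["xy"],1).tolist(),round(x["conf"],2)) for x in d][:3])
    if d: print(onz(ray(c,d[0]["xy"]),.088))
print(proj(c,[.5564,-.0275,.088]))
```

```text
3.325 [ 0.54572992 -0.10220026  0.26299968] [[ 1.     0.001 -0.003]
 [ 0.003  0.     1.   ]
 [ 0.001 -1.     0.   ]] [-0.32  0.28  0.55  1.83 -0.17  1.07  0.29]
stay_grip [([306.3, 270.5], 0.73), ([326.6, 111.4], 0.6)]
[ 0.53120598 -0.19744641  0.088     ]
stay_tip [([270.1, 46.6], 0.79)]
[0.4992689  0.02971934 0.088     ]
rail_mid [([289.8, 43.9], 0.73)]
[0.51760556 0.03206034 0.088     ]
stay_pivot []
chest []
lid_edge []
[330.93549476 110.58224394]
```

View pics/w1.png

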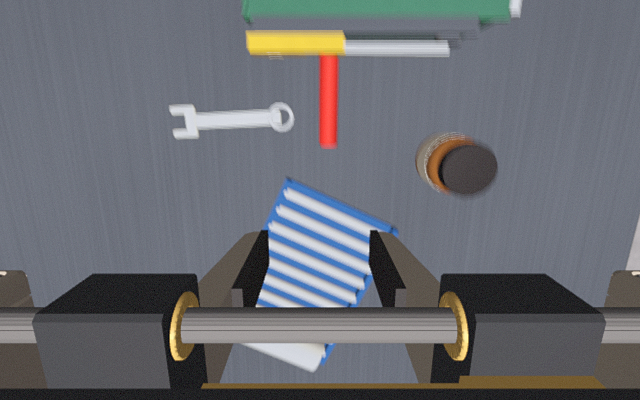

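```bash
cat > red.py <<'E'
from h import *
import sys
st,A=axes(); im=optics.read_camera("wrist"); cv2.imwrite("pics/"+sys.argv[1],im[:,:,::-1]); c=cam("wrist",st)
hsv=cv2.cvtColor(im,cv2.COLOR_RGB2HSV); m=((hsv[...,0]<6)|(hsv[...,0]>174))&(hsv[...,1]>190)&(hsv[...,2]>110)
n,l,s,_=cv2.connectedComponentsWithStats(m.astype(np.uint8)); k=1+np.argmax(s[1:,4]); print("red bbox",s[k])
ys,xs=np.nonzero(l==k)
rows=sorted(set(ys)); med=[(r,(xs[ys==r].min()+xs[ys==r].max())/2) for r in rows]
a=np.polyfit([m[0] for m in med[4:-8]],[m[1] for m in med[4:-8]],1); print("line u=",a)
z=float(sys.argv[2])
for v in [rows[0]+3,rows[len(rows)//2],rows[-1]]: print(v,onz(ray(c,(np.polyval(a,v),v)),z).round(4))
print(st["tool_pos"].round(4),[(x["xy"].round(1) if hasattr(x["xy"],"round") else x["xy"],round(x["conf"],2)) for x in optics.place_of("wrist","stay_grip")])
E
python3 red.py w2.png 0.088
```

```text
red bbox [320  53   7  93 462]
line u= [-3.08265583e-03  3.22360746e+02]
56 [0.5462 0.0248 0.088 ]
99 [ 0.5464 -0.0136  0.088 ]
145 [ 0.5466 -0.0574  0.088 ]
[ 0.545  -0.0992  0.2624] [([328.1, 112.9], 0.79)]
```

```bash
sed -i 's/hsv\[...,0\]<6)|(hsv\[...,0\]>174))&(hsv\[...,1\]>190)&(hsv\[...,2\]>110)/hsv[...,0]<8)|(hsv[...,0]>170))\&(hsv[...,1]>150)\&(hsv[...,2]>70)/' red.py; python3 red.py w3.png 0.088
```

```text
red bbox [ 319   53   19   93 1686]
line u= [-9.10117435e-03  3.28648246e+02]
56 [0.5519 0.0246 0.088 ]
99 [ 0.552  -0.0138  0.088 ]
145 [ 0.5522 -0.0576  0.088 ]
[ 0.5451 -0.0993  0.2626] [([328.5, 111.8], 0.66), ([232.9, 118.9], 0.36)]
```

Run:
```python
from h import *
print(plan([.552,-.06,.17],DOWN,n=3))
```

```text
rows 3
[[[0.024, 0.309, 0.132, 0.0, 0.0004, 0.0], [0.023, 0.309, 0.133, 0.0, 0.0003, 0.0], [0.023, 0.309, 0.132, -0.0001, 0.0004, 0.0]]]
(array([ 0.55197359, -0.0600074 ,  0.1699755 ]), array([[ 9.99999994e-01,  1.10489892e-04, -3.45308823e-06],
       [ 3.47386213e-06, -1.88016619e-04,  9.99999982e-01],
       [ 1.10489241e-04, -9.99999976e-01, -1.88017002e-04]]))
```

Request:
carry_out --increments '[[[0.023,0.31,0.13,0,0,0],[0.023,0.31,0.13,0,0.001,0],[0.023,0.31,0.13,0,0,0],[0,0,0,0,0,0]]]'

```text
time_s: 4.38
tool_pos: [0.5505, -0.0602, 0.1677]
ee_rot: [-1.571, 0.002, 0.005]
force: [-0.8, -0.7, 1.1]
opening: 0.602
```

```bash
python3 red.py w4.png 0.088
```

```text
red bbox [ 311   94   26  119 2873]
line u= [-3.91367386e-03  3.24212460e+02]
97 [0.5525 0.0225 0.088 ]
153 [ 0.5525 -0.0159  0.088 ]
212 [ 0.5525 -0.06    0.088 ]
[ 0.5505 -0.0602  0.1677] [([321.9, 171.0], 0.65)]
```

View pics/w4.png

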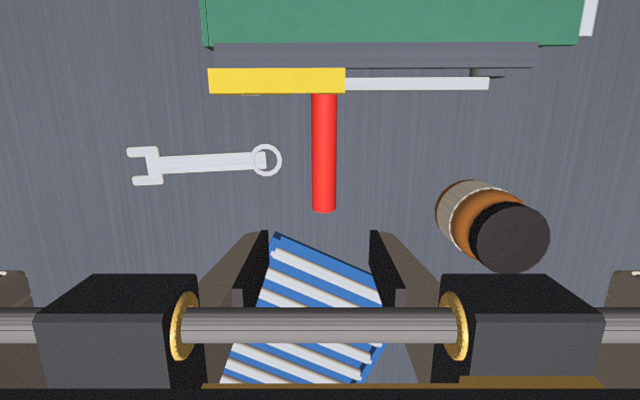

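Run:
```python
from h import *
p,Rm=plan([.5525,-.0275,.15],DOWN,n=1)
plan([.5525,-.0275,.0805],DOWN,n=3,p0=p,R0=Rm)
```

```text
rows 1
[[[0.001, 0.204, 0.347, 0.0001, -0.0002, 0.0001]]]
rows 3
[[[0.0, 0.232, 0.0, 0.0, 0.0, 0.0], [0.0, 0.231, 0.0, 0.0, 0.0, 0.0], [0.0, 0.232, -0.001, 0.0, 0.0, 0.0]]]
```

Request:
carry_out --increments '[[[0,0.1,0.35,0,0,0],[0,0.25,0,0,0,0],[0,0.25,0,0,0,0],[0,0.25,0,0,0,0],[0,0.05,0,0,0,0]]]'

```text
time_s: 5.1
tool_pos: [0.5522, -0.0275, 0.0799]
ee_rot: [-1.571, 0.002, -0.002]
force: [0.4, -0.0, -0.2]
opening: 0.598
```

Run:
```python
from h import *
st,A=axes(); print(st["tool_pos"],st["force"]); im=optics.read_camera("wrist"); cv2.imwrite("pics/w5.png",im[:,:,::-1])
```

```text
[ 0.55219333 -0.02751123  0.07987881] [ 0.37200335 -0.00128854 -0.17969439]
```

View pics/w5.png

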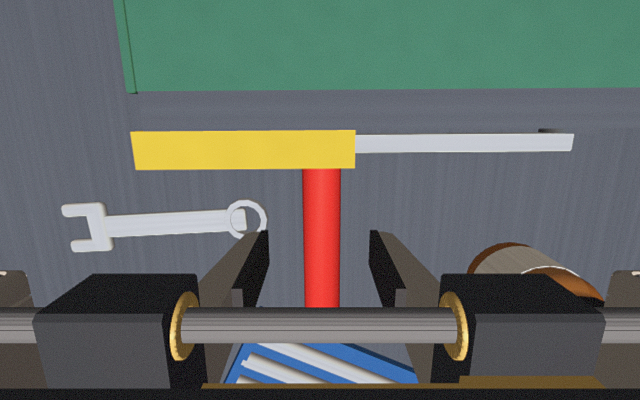

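Request:
carry_out --increments '[[[0,0,0,0,0,0],[0,0,0,0,0,0],[0,0,0,0,0,0],[0,0,0,0,0,0]]]' --jaw 0 --force 30

```text
time_s: 5.65
tool_pos: [0.5536, -0.0267, 0.0803]
ee_rot: [-1.571, -0.002, -0.004]
force: [3.0, -0.2, -0.7]
opening: 0.19
```

```bash
cat > arc.py <<'E'
from h import *
import sys
# args: from th, to th, n ; pivot (grip) in TCP coordinates
px,pz=float(sys.argv[4]),float(sys.argv[5])
st,A=axes(); print("t",round(st["time_s"],2),"pos",st["tool_pos"].round(4),"F",np.round(st["force"],1),"open",round(st["opening"],3))
g=st["tool_pos"]; print("theta now",np.arctan2(g[2]-pz,px-g[0]),"r",np.hypot(g[2]-pz,px-g[0]))
a,b,n=float(sys.argv[1]),float(sys.argv[2]),int(sys.argv[3])
t=np.linspace(a,b,n+1); x=px-.11*np.cos(t); z=pz+.11*np.sin(t)
print([[round(dx*10,3),round(-dz*10,3)] for dx,dz in zip(np.diff(x),np.diff(z))])
E
python3 arc.py 0 .5 7 .663 .080; python3 - <<'E'
E
```

```text
t 5.65 pos [ 0.5536 -0.0267  0.0803] F [ 3.  -0.2 -0.7] open 0.19
theta now 0.0025140333845935737 r 0.10938741828571823
[[np.float64(0.003), np.float64(-0.079)], [np.float64(0.008), np.float64(-0.078)], [np.float64(0.014), np.float64(-0.077)], [np.float64(0.019), np.float64(-0.076)], [np.float64(0.025), np.float64(-0.075)], [np.float64(0.03), np.float64(-0.073)], [np.float64(0.035), np.float64(-0.07)]]
```

Request:
carry_out --increments '[[[0.003,-0.08,0,0,0,0],[0.008,-0.08,0,0,0,0],[0.014,-0.077,0,0,0,0],[0.019,-0.076,0,0,0,0],[0.025,-0.075,0,0,0,0],[0.03,-0.073,0,0,0,0],[0.035,-0.07,0,0,0,0]]]'

```text
time_s: 6.52
tool_pos: [0.5644, -0.0267, 0.1315]
ee_rot: [-1.571, 0.003, 0.002]
force: [3.1, 0.4, -13.8]
opening: 0.19
```

```bash
python3 arc.py .45 .95 7 .664 .080
python3 - <<'E'
from h import *
for n in ["scene","side","wrist"]: cv2.imwrite(f"pics/{n}2.png",optics.read_camera(n)[:,:,::-1])
a=cv2.imread("pics/scene2.png")[130:290,230:430]; b=cv2.imread("pics/side2.png")[95:255,220:420]
cv2.imwrite("pics/z2.png",cv2.resize(np.hstack([a,b]),None,fx=2,fy=2,interpolation=cv2.INTER_CUBIC))
E
```

```text
t 6.53 pos [ 0.5644 -0.0267  0.1315] F [  3.1   0.4 -13.8] open 0.19
theta now 0.47728590020076705 r 0.11217024649590154
[[np.float64(0.037), np.float64(-0.069)], [np.float64(0.042), np.float64(-0.067)], [np.float64(0.046), np.float64(-0.064)], [np.float64(0.051), np.float64(-0.06)], [np.float64(0.055), np.float64(-0.056)], [np.float64(0.059), np.float64(-0.052)], [np.float64(0.062), np.float64(-0.048)]]
```

View pics/z2.png

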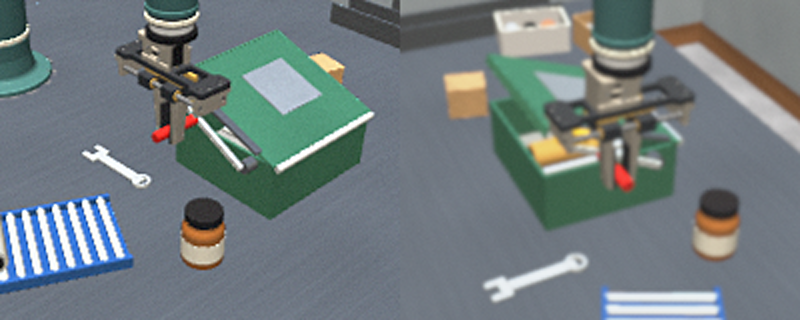

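Request:
carry_out --increments '[[[0.04,-0.069,0,0,0,0],[0.043,-0.067,0,0,0,0],[0.047,-0.064,0,0,0,0],[0.051,-0.06,0,0,0,0],[0.055,-0.056,0,0,0,0],[0.059,-0.052,0,0,0,0],[0.062,-0.048,0,0,0,0]]]'

```text
time_s: 7.55
tool_pos: [0.5966, -0.0267, 0.1748]
ee_rot: [-1.569, 0.01, 0.008]
force: [-16.2, 1.0, 4.3]
opening: 0.19
```

```bash
python3 arc.py .95 1.4 9 .664 .080
```

```text
t 7.55 pos [ 0.5966 -0.0267  0.1748] F [-16.2   1.    4.3] open 0.19
theta now 0.9523776668154439 r 0.11630402573821323
[[np.float64(0.046), np.float64(-0.031)], [np.float64(0.047), np.float64(-0.029)], [np.float64(0.048), np.float64(-0.026)], [np.float64(0.05), np.float64(-0.024)], [np.float64(0.051), np.float64(-0.021)], [np.float64(0.052), np.float64(-0.019)], [np.float64(0.053), np.float64(-0.016)], [np.float64(0.053), np.float64(-0.013)], [np.float64(0.054), np.float64(-0.011)]]
```

```bash
python3 - <<'E'
import numpy as np
from scipy.optimize import least_squares
P=np.array([(.5536,.0803),(.5644,.1315),(.5966,.1748)])
o=least_squares(lambda c:np.hypot(P[:,0]-c[0],P[:,1]-c[1])-.11,[.664,.08]);print(o.x,o.fun*1000)
c=o.x;print(np.arctan2(P[:,1]-c[1],c[0]-P[:,0]))
E
python3 arc.py .93 1.4 9 .6635 .085
```

```text
[0.66396285 0.08713422] [ 0.57425219 -0.99961498  0.55787283]
[-0.061846    0.4191937   0.91561953]
t 7.55 pos [ 0.5966 -0.0267  0.1748] F [-16.2   1.    4.3] open 0.19
theta now 0.9301253536847113 r 0.11196789093718051
[[np.float64(0.047), np.float64(-0.033)], [np.float64(0.049), np.float64(-0.031)], [np.float64(0.05), np.float64(-0.028)], [np.float64(0.052), np.float64(-0.025)], [np.float64(0.053), np.float64(-0.023)], [np.float64(0.054), np.float64(-0.02)], [np.float64(0.055), np.float64(-0.017)], [np.float64(0.056), np.float64(-0.014)], [np.float64(0.056), np.float64(-0.011)]]
```

Request:
carry_out --increments '[[[0.04,-0.043,0,0,0,0],[0.043,-0.04,0,0,0,0],[0.045,-0.035,0,0,0,0]]]'

```text
time_s: 7.92
tool_pos: [0.6119, -0.0265, 0.1864]
ee_rot: [-1.569, 0.005, 0.003]
force: [-5.4, 1.0, -6.6]
opening: 0.184
```

```bash
python3 arc.py 1.05 1.5 10 .664 .087
```

```text
t 7.92 pos [ 0.6119 -0.0265  0.1864] F [-5.4  1.  -6.6] open 0.184
theta now 1.0884234079629937 r 0.11224974702128968
[[np.float64(0.043), np.float64(-0.024)], [np.float64(0.044), np.float64(-0.022)], [np.float64(0.045), np.float64(-0.02)], [np.float64(0.046), np.float64(-0.018)], [np.float64(0.047), np.float64(-0.015)], [np.float64(0.048), np.float64(-0.013)], [np.float64(0.048), np.float64(-0.011)], [np.float64(0.049), np.float64(-0.009)], [np.float64(0.049), np.float64(-0.007)], [np.float64(0.049), np.float64(-0.005)]]
```

Request:
carry_out --increments '[[[0.044,-0.023,0,0,0,0],[0.045,-0.02,0,0,0,0]]]'

```text
time_s: 8.18
tool_pos: [0.6209, -0.0265, 0.1914]
ee_rot: [-1.569, 0.005, 0.003]
force: [-8.2, 1.0, 0.7]
opening: 0.185
```

Request:
carry_out --increments '[[[0.046,-0.018,0,0,0,0],[0.046,-0.016,0,0,0,0]]]'

```text
time_s: 8.43
tool_pos: [0.6309, -0.0264, 0.1959]
ee_rot: [-1.569, 0.003, 0.001]
force: [-8.5, 1.6, 2.4]
opening: 0.185
```

```bash
python3 arc.py 1.05 1.5 10 .664 .087;python3 - <<'E'
from h import *
for n in ["scene","side","wrist"]: cv2.imwrite(f"pics/{n}3.png",optics.read_camera(n)[:,:,::-1])
a=cv2.imread("pics/scene3.png")[90:250,250:450]; b=cv2.imread("pics/side3.png")[75:235,220:420]
cv2.imwrite("pics/z3.png",cv2.resize(np.hstack([a,b]),None,fx=2,fy=2,interpolation=cv2.INTER_CUBIC))
E
```

```text
t 8.43 pos [ 0.6309 -0.0264  0.1959] F [-8.5  1.6  2.4] open 0.185
theta now 1.27591430054069 r 0.1138583677383775
[[np.float64(0.043), np.float64(-0.024)], [np.float64(0.044), np.float64(-0.022)], [np.float64(0.045), np.float64(-0.02)], [np.float64(0.046), np.float64(-0.018)], [np.float64(0.047), np.float64(-0.015)], [np.float64(0.048), np.float64(-0.013)], [np.float64(0.048), np.float64(-0.011)], [np.float64(0.049), np.float64(-0.009)], [np.float64(0.049), np.float64(-0.007)], [np.float64(0.049), np.float64(-0.005)]]
```

View pics/z3.png

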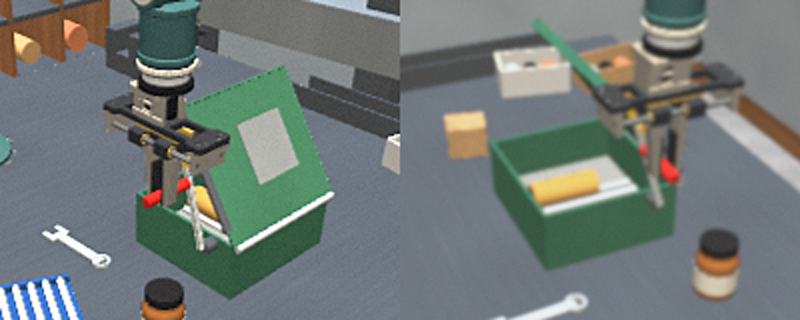

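View pics/wrist3.png

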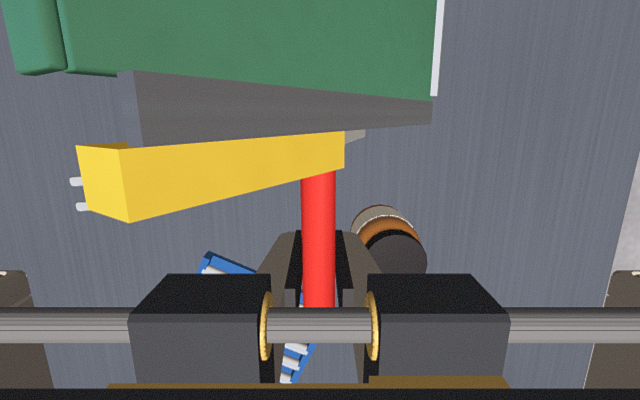

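Request:
carry_out --increments '[[[0.048,-0.013,0,0,0,0],[0.048,-0.011,0,0,0,0]]]'

```text
time_s: 8.82
tool_pos: [0.6389, -0.0265, 0.1986]
ee_rot: [-1.568, 0.006, 0.004]
force: [-19.7, 1.8, 9.2]
opening: 0.182
```

```bash
python3 arc.py 1.35 1.5 3 .664 .089;python3 - <<'E'
from h import *
for n in ["side","wrist"]: cv2.imwrite(f"pics/{n}4.png",optics.read_camera(n)[:,:,::-1])
a=cv2.imread("pics/side3.png")[75:175,240:380]; b=cv2.imread("pics/side4.png")[75:175,240:380]
cv2.imwrite("pics/z4.png",cv2.resize(np.hstack([a,b]),None,fx=2.8,fy=2.8,interpolation=cv2.INTER_CUBIC))
a=cv2.imread("pics/wrist3.png"); b=cv2.imread("pics/wrist4.png")
cv2.imwrite("pics/zw4.png",np.hstack([a[:300,50:450],b[:300,50:450]]))
E
```

```text
t 8.82 pos [ 0.6389 -0.0265  0.1986] F [-19.7   1.8   9.2] open 0.182
theta now 1.345564718558818 r 0.11248385486121061
[[np.float64(0.054), np.float64(-0.011)], [np.float64(0.054), np.float64(-0.008)], [np.float64(0.055), np.float64(-0.005)]]
```

View pics/z4.png

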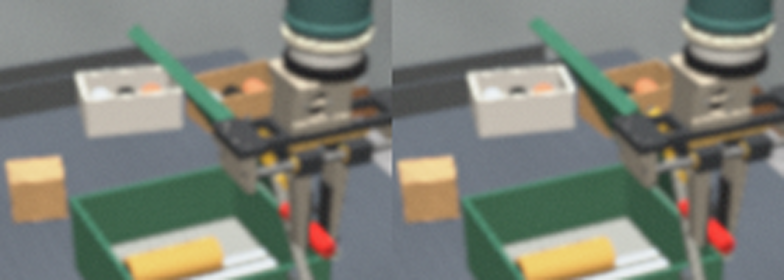

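View pics/zw4.png

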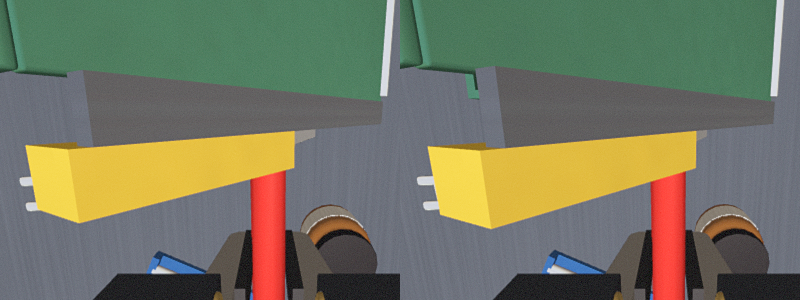

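```bash
cat > lid.py <<'E'
from h import *
import sys
from scipy.optimize import minimize_scalar
tag=sys.argv[1]
for n in ["scene","side"]:
    im=optics.read_camera(n); cv2.imwrite(f"pics/{n}{tag}.png",im[:,:,::-1])
cs={n:cam(n) for n in ["scene","side"]}
def lp(phi,y,s=.23,off=0): return [.709-s*np.cos(phi),.1765+y,.1+s*np.sin(phi)]
for n in cs:
    for t,y,s in [("lid_edge",0,.23),("rail_mid",-.146,.187)]:
        d=optics.place_of(n,t)
        if d:
            xy=d[0]["xy"]; o=minimize_scalar(lambda f:np.sum((proj(cs[n],lp(f,y,s))-xy)**2),bounds=(0,1.5),method="bounded")
            print(n,t,np.round(xy,1),round(d[0]["conf"],2),"phi",round(o.x,3),"res",round(o.fun**.5,1))
a=cv2.imread(f"pics/scene{tag}.png")[90:250,250:450]; b=cv2.imread(f"pics/side{tag}.png")[75:235,220:420]
Z=np.hstack([a,b]); cv2.imwrite(f"pics/z{tag}.png",cv2.resize(Z,None,fx=2,fy=2,interpolation=cv2.INTER_CUBIC))
E
python3 lid.py 5
```

```text
scene lid_edge [367.  133.9] 0.96 phi 0.977 res 2.3
scene rail_mid [342.  159.9] 0.86 phi 1.059 res 2.2
side lid_edge [358.7 290.1] 0.69 phi 0.0 res 152.3
side rail_mid [334.4 129.1] 0.71 phi 0.997 res 0.4
```

View pics/z5.png

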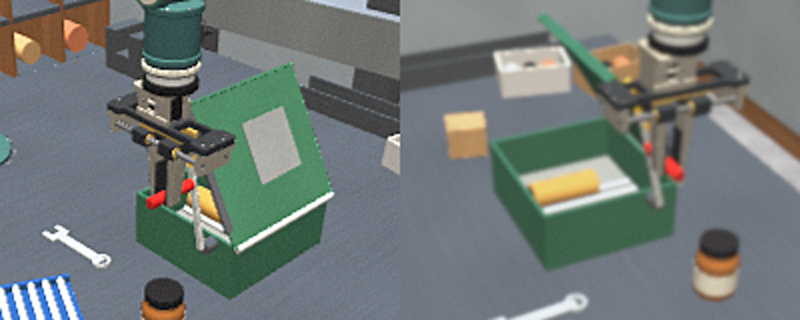

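Run:
```python
from h import *
cs={n:cam(n) for n in ["scene","side"]}
for f in [.85,.9,.95,1.0,1.05,1.1,1.15]:
    P=np.array([.709-.23*np.cos(f)+.006*np.sin(f)*1,.1765+.125,.1+.23*np.sin(f)+.006*np.cos(f)])
    print(f,proj(cs["scene"],P).round(1),proj(cs["side"],P).round(1))
a=cv2.imread("pics/scene3.png")[110:150,370:420];b=cv2.imread("pics/scene5.png")[110:150,370:420]
c=cv2.imread("pics/side3.png")[70:110,270:320];d=cv2.imread("pics/side5.png")[70:110,270:320]
cv2.imwrite("pics/c.png",cv2.resize(np.vstack([np.hstack([a,b]),np.hstack([c,d])]),None,fx=7,fy=7,interpolation=cv2.INTER_CUBIC))
```

```text
0.85 [386.3 124.3] [282.3  89. ]
0.9 [388.6 123. ] [284.9  86.3]
0.95 [391.1 121.9] [287.6  83.8]
1.0 [393.7 120.9] [290.5  81.3]
1.05 [396.4 120.1] [293.4  79.1]
1.1 [399.1 119.5] [296.4  76.9]
1.15 [402. 119.] [299.6  74.9]
```

View pics/c.png

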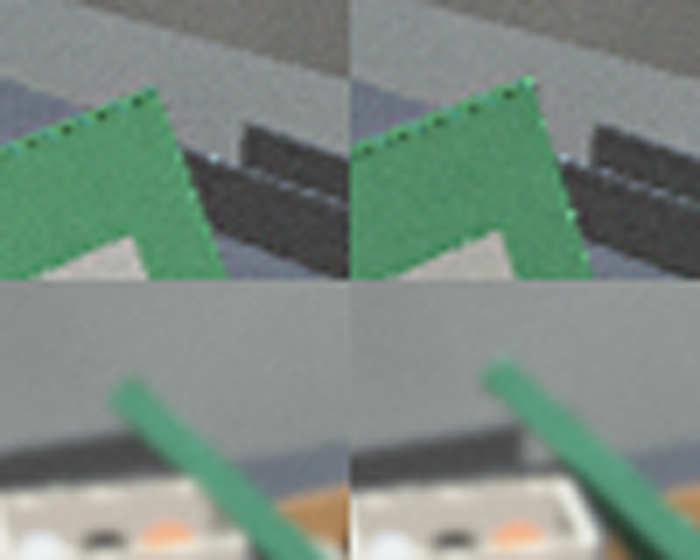

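Request:
carry_out --increments '[[[0.04,-0.005,0,0,0,0],[0,0,0,0,0,0]]]'

```text
time_s: 9.48
tool_pos: [0.6394, -0.0265, 0.1987]
ee_rot: [-1.567, 0.013, 0.01]
force: [-24.3, 1.6, 15.5]
opening: 0.187
```

Request:
carry_out --increments '[[[-0.045,0.008,0,0,0,0],[-0.048,0.01,0,0,0,0],[-0.048,0.012,0,0,0,0]]]'

```text
time_s: 9.85
tool_pos: [0.6331, -0.0265, 0.1971]
ee_rot: [-1.569, -0.003, -0.005]
force: [-3.3, 1.9, 5.4]
opening: 0.187
```

Request:
carry_out --increments '[[[-0.04,0.012,0,0,0,0],[0,0,0,0,0,0]]]'

```text
time_s: 10.1
tool_pos: [0.6299, -0.0265, 0.196]
ee_rot: [-1.569, -0.005, -0.006]
force: [-2.0, 2.0, 5.6]
opening: 0.188
```

```bash
python3 arc.py 1.35 1.2 3 .664 .089; python3 lid.py 6
python3 - <<'E'
from h import *
b=cv2.imread("pics/scene6.png")[110:150,370:420]
d=cv2.imread("pics/side6.png")[70:110,270:320]
cv2.imwrite("pics/c6.png",cv2.resize(np.hstack([b,d]),None,fx=7,fy=7,interpolation=cv2.INTER_CUBIC))
E
```

```text
t 10.1 pos [ 0.6299 -0.0265  0.196 ] F [-2.   2.   5.6] open 0.188
theta now 1.2623542948281934 r 0.11228234839296027
[[np.float64(-0.053), np.float64(0.013)], [np.float64(-0.053), np.float64(0.016)], [np.float64(-0.052), np.float64(0.019)]]
scene lid_edge [362.4 133. ] 0.86 phi 0.904 res 0.5
scene rail_mid [342.5 162.2] 0.91 phi 1.058 res 4.5
side lid_edge [303.7  99.2] 0.84 phi 0.974 res 0.4
side rail_mid [331.2 131.6] 0.7 phi 0.939 res 0.7
```

View pics/c6.png

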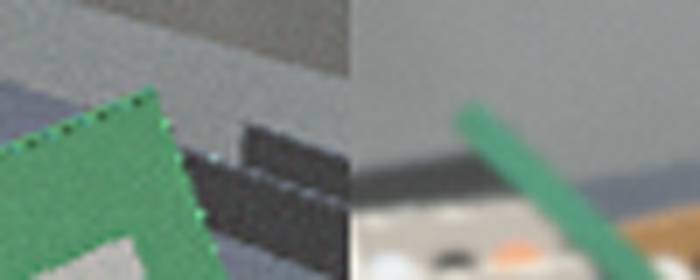

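Request:
carry_out --increments '[[[-0.04,0.014,0,0,0,0],[0,0,0,0,0,0]]]'

```text
time_s: 10.65
tool_pos: [0.6272, -0.0264, 0.1949]
ee_rot: [-1.57, -0.007, -0.008]
force: [-0.5, 2.3, 5.9]
opening: 0.182
```

Request:
carry_out --increments '[[[-0.04,0.015,0,0,0,0],[0,0,0,0,0,0]]]'

```text
time_s: 10.9
tool_pos: [0.6263, -0.0264, 0.1946]
ee_rot: [-1.57, -0.013, -0.014]
force: [7.3, 2.8, 4.2]
opening: 0.181
```

Request:
carry_out --increments '[[[-0.04,0.016,0,0,0,0],[0,0,0,0,0,0]]]'

```text
time_s: 11.15
tool_pos: [0.6254, -0.0264, 0.1942]
ee_rot: [-1.57, -0.019, -0.019]
force: [12.8, 2.2, 4.9]
opening: 0.187
```

```bash
python3 arc.py 1.35 1.2 3 .664 .089; python3 lid.py 7
```

```text
t 11.15 pos [ 0.6254 -0.0264  0.1942] F [12.8  2.2  4.9] open 0.187
theta now 1.2195589307554775 r 0.11208782957335758
[[np.float64(-0.053), np.float64(0.013)], [np.float64(-0.053), np.float64(0.016)], [np.float64(-0.052), np.float64(0.019)]]
scene lid_edge [288.3 211.4] 0.62 phi 0.0 res 64.5
scene rail_mid [338.2 158.4] 0.65 phi 0.979 res 0.3
side lid_edge [300.6 104.6] 0.83 phi 0.9 res 2.1
side rail_mid [329.4 130.5] 0.61 phi 0.931 res 2.7
```

View pics/z7.png

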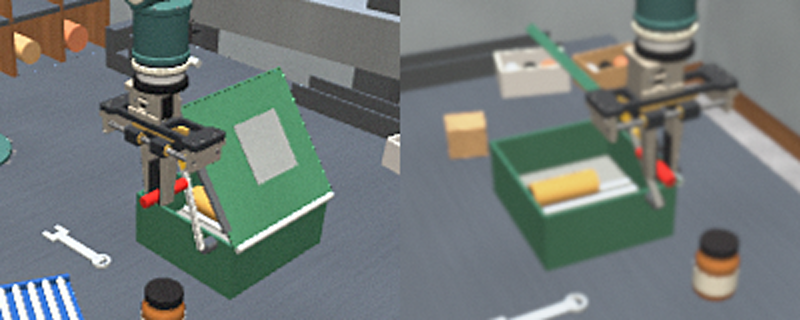

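Request:
carry_out --increments '[[[0.05,-0.015,0,0,0,0],[0,0,0,0,0,0]]]'

```text
time_s: 11.7
tool_pos: [0.6265, -0.0265, 0.1946]
ee_rot: [-1.57, -0.011, -0.012]
force: [2.8, 1.5, 9.5]
opening: 0.185
```

Request:
carry_out --increments '[[[0,0,0,0,0,0],[0,0,0,0,0,0],[0,0,0,0,0,0]]]' --jaw 0.35

```text
time_s: 12.08
tool_pos: [0.6204, -0.0272, 0.1894]
ee_rot: [-1.571, 0.001, -0.001]
force: [-0.2, -1.2, -0.3]
opening: 0.351
```

```bash
python3 lid.py 8
python3 - <<'E'
from h import *
st,A=axes(); print(st["tool_pos"],A.round(3)); cv2.imwrite("pics/w8.png",optics.read_camera("wrist")[:,:,::-1])
b=cv2.imread("pics/scene8.png")[110:150,370:420]
d=cv2.imread("pics/side8.png")[70:110,270:320]
w=cv2.imread("pics/w8.png")
cv2.imwrite("pics/c8.png",np.vstack([cv2.resize(np.hstack([b,d]),(640,256),interpolation=cv2.INTER_CUBIC),w[:340]]))
E
```

```text
scene lid_edge [363.1 131.3] 0.8 phi 0.93 res 1.7
scene rail_mid [341.8 162.3] 0.82 phi 1.039 res 4.5
side lid_edge [301.7 102.6] 0.83 phi 0.927 res 1.5
side rail_mid [327.7 133.2] 0.81 phi 0.888 res 1.9
[ 0.62044021 -0.02696944  0.18933792] [[ 1.    -0.     0.001]
 [-0.001 -0.     1.   ]
 [-0.    -1.    -0.   ]]
```

View pics/c8.png

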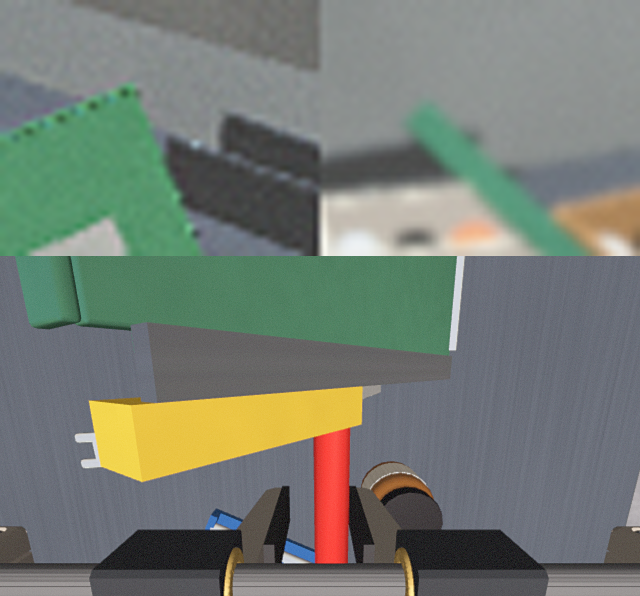

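Run:
```python
from h import *
a=np.radians(20)
RT=Rtool([0,1,0],[np.sin(a),0,-np.cos(a)])
p,Rm=plan([.625,-.0275,.19],DOWN,n=1)
p,Rm=plan([.62,-.03,.33],DOWN,p0=p,R0=Rm,n=4)
Rh=Rtool([.64,.77,0],[0,0,-1])
p,Rm=plan([.46,.0,.33],Rh,p0=p,R0=Rm,n=6)
p,Rm=plan([.50,.1775,.23],RT,p0=p,R0=Rm,n=6)
```

```text
rows 1
[[[0.046, -0.006, -0.006, 0.0, -0.0002, 0.0]]]
rows 4
[[[-0.013, -0.35, -0.006, 0.0, 0.0, 0.0], [-0.012, -0.35, -0.006, 0.0, 0.0, 0.0], [-0.013, -0.35, -0.007, 0.0, 0.0, 0.0], [-0.013, -0.35, -0.006, 0.0, 0.0, 0.0]]]
rows 6
[[[-0.267, 0.0, 0.05, 0.0, -0.0233, 0.0], [-0.256, 0.0, 0.088, 0.0, -0.0232, 0.0], [-0.241, 0.0, 0.125, 0.0, -0.0233, 0.0], [-0.22, 0.0, 0.159, 0.0, -0.0233, 0.0], [-0.195, 0.0, 0.189, 0.0, -0.0233, 0.0], [-0.165, 0.0, 0.215, 0.0, -0.0232, 0.0]]]
rows 6
[[[0.27, 0.167, 0.138, -0.0089, -0.0182, -0.0032], [0.281, 0.165, 0.115, -0.0089, -0.0182, -0.0032], [0.29, 0.165, 0.092, -0.0089, -0.0182, -0.0032], [0.296, 0.166, 0.068, -0.0089, -0.0182, -0.0033], [0.299, 0.17, 0.043, -0.0088, -0.0182, -0.0032], [0.298, 0.174, 0.019, -0.0089, -0.0183, -0.0032]]]
```

Request:
carry_out --increments '[[[0.02,0,0,0,0,0],[0.03,0,0,0,0,0],[0,-0.2,0,0,0,0],[0,-0.3,0,0,0,0],[0,-0.35,0,0,0,0],[0,-0.35,0,0,0,0],[0,-0.2,0,0,0,0]]]' --jaw 0.6

```text
time_s: 13.3
tool_pos: [0.6262, -0.0273, 0.3333]
ee_rot: [-1.57, -0.002, -0.005]
force: [-0.4, -0.2, -0.0]
opening: 0.599
```

```bash
python3 lid.py 9
python3 - <<'E'
from h import *
st,A=axes(); print(st["tool_pos"],A.round(3));
E
```

```text
scene lid_edge [364.1 130.2] 0.95 phi 0.954 res 2.3
scene rail_mid [336.1 160.7] 0.71 phi 0.909 res 1.0
side lid_edge [300.8 103.5] 0.69 phi 0.911 res 1.5
side rail_mid [298.  169.3] 0.58 phi 0.238 res 10.0
[ 0.62493883 -0.02683497  0.32866436] [[ 1.    -0.002  0.001]
 [-0.001  0.     1.   ]
 [-0.002 -1.     0.   ]]
```

View pics/z9.png

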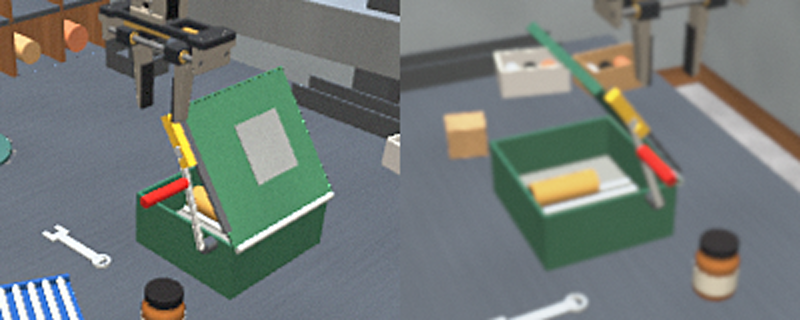

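The lid is propped without the gripper: the stay's tip sits in the yellow rail at about (185,150) of the scene crop, and the brass tube shows at (565,187) in the side crop. Next I'll move to the front for a look inside.

Request:
carry_out --increments '[[[-0.27,0,0.05,0,-0.023,0],[-0.26,0,0.09,0,-0.023,0],[-0.24,0,0.13,0,-0.023,0],[-0.22,0,0.16,0,-0.023,0],[-0.2,0,0.19,0,-0.023,0],[-0.17,0,0.22,0,-0.023,0]]]' --jaw 1

```text
time_s: 14.35
tool_pos: [0.4623, 0.0047, 0.3285]
ee_rot: [-1.461, -0.678, 0.681]
force: [-0.3, 0.1, 0.5]
opening: 1.002
```

Request:
carry_out --increments '[[[0.27,0.17,0.14,-0.009,-0.018,-0.003],[0.28,0.165,0.12,-0.009,-0.018,-0.003],[0.29,0.165,0.09,-0.009,-0.018,-0.003],[0.3,0.166,0.07,-0.009,-0.018,-0.003],[0.3,0.17,0.04,-0.009,-0.018,-0.003],[0.3,0.17,0.02,-0.009,-0.018,-0.003]]]'

```text
time_s: 15.1
tool_pos: [0.5055, 0.1829, 0.2276]
ee_rot: [-1.479, -1.446, 1.02]
force: [0.6, 0.3, -0.3]
opening: 0.998
```

```bash
cat > look.py <<'E'
from h import *
import sys
st,A=axes(); im=optics.read_camera("wrist"); cv2.imwrite("pics/"+sys.argv[1],im[:,:,::-1]); c=cam("wrist",st)
print(round(st["time_s"],2),st["tool_pos"].round(4),A.round(3).tolist(),st["qpos"].round(2),st["force"].round(1))
np.save("pics/"+sys.argv[1]+".npy",np.r_[st["tool_pos"],st["ee_rot"]])
for t in sys.argv[2:]:
    d=optics.place_of("wrist",t); print(t,[(np.round(x["xy"],1).tolist(),round(x["conf"],2)) for x in d][:3])
E
python3 look.py w10.png tube chest
```

```text
15.1 [0.5055 0.1829 0.2276] [[0.016, 0.344, -0.939], [1.0, -0.014, 0.012], [-0.009, -0.939, -0.344]] [-0.68  0.12  0.17  2.12  0.28  0.61  0.84] [ 0.6  0.3 -0.3]
tube [([314.0, 184.2], 0.6)]
chest []
```

View pics/w10.png

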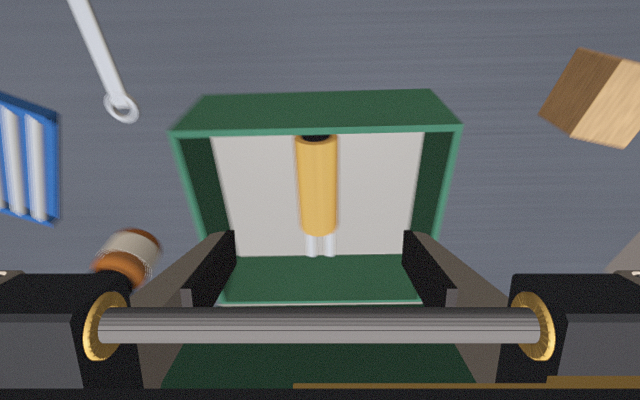

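```bash
cat > brass.py <<'E'
from h import *
import sys
st,A=axes(); im=optics.read_camera("wrist"); cv2.imwrite("pics/"+sys.argv[1],im[:,:,::-1]); c=cam("wrist",st)
hsv=cv2.cvtColor(im,cv2.COLOR_RGB2HSV); m=(hsv[...,0]>15)&(hsv[...,0]<28)&(hsv[...,1]>120)&(hsv[...,2]>90); m[240:]=0
n,l,s,_=cv2.connectedComponentsWithStats(m.astype(np.uint8)); k=1+np.argmax(s[1:,4]); print("bbox",s[k], st["tool_pos"].round(4))
ys,xs=np.nonzero(l==k); rr=np.arange(ys.min()+10,ys.max()-10)
L=[xs[ys==r].min() for r in rr]; Rr=[xs[ys==r].max()+1 for r in rr]
a=np.polyfit(rr,L,1);b=np.polyfit(rr,Rr,1)
z=.06
for v in [ys.min(),ys.max()]:
    ul,ur=np.polyval(a,v),np.polyval(b,v); print(v,round(ul,1),round(ur,1),"at z.06:",onz(ray(c,((ul+ur)/2,v)),.06).round(4),"width at .06",(onz(ray(c,(ur,v)),.06)-onz(ray(c,(ul,v)),.06))[1].round(4))
print("far end at z.077",onz(ray(c,((np.polyval(a,ys.max())+np.polyval(b,ys.max()))/2,ys.max()+1)),.077).round(4))
print("near end top at z.077",onz(ray(c,((np.polyval(a,ys.min())+np.polyval(b,ys.min()))/2,ys.min())),.077).round(4))
np.save("pics/last.npy",np.array([*c[:3]]));
for P in [(.49,.06),(.49,.295),]: pass
corners={"FL":(-.11,-.12,.1),"FR":(-.11,.12,.1)}
for k2,P in corners.items(): print(k2,proj(c,[.599+P[0],.1775+P[1],P[2]]).round(1))
E
python3 brass.py w11.png
```

```text
bbox [ 292  137   45  101 3787] [0.5044 0.1824 0.2271]
137 292.2 336.6 at z.06: [0.5102 0.177  0.06  ] width at .06 0.042
237 299.7 335.7 at z.06: [0.634  0.1775 0.06  ] width at .06 0.0416
far end at z.077 [0.6208 0.178  0.077 ]
near end top at z.077 [0.5028 0.1776 0.077 ]
FL [166.3 134.8]
FR [462.8 130.3]
```

View pics/w11.png

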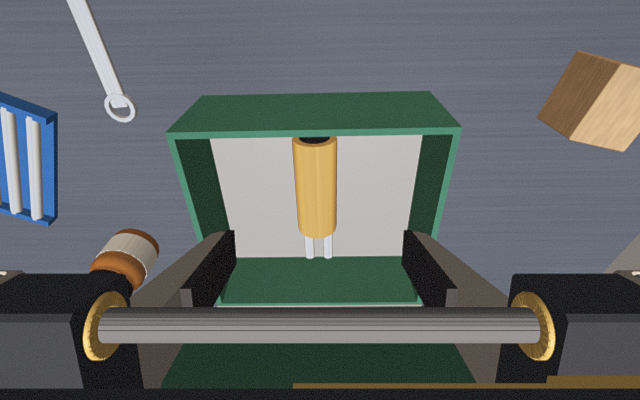

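Run:
```python
from h import *
a=np.radians(20)
RT=Rtool([0,1,0],[np.sin(a),0,-np.cos(a)])
p,Rm=plan([.535,.1776,.144],RT,n=3)
p,Rm=plan([.569,.1776,.050],RT,p0=p,R0=Rm,n=4)
```

```text
rows 3
[[[-0.009, 0.297, 0.003, 0.0, -0.0009, -0.0008], [-0.01, 0.298, 0.002, -0.0001, -0.0009, -0.0008], [-0.011, 0.297, 0.003, 0.0, -0.0009, -0.0008]]]
rows 4
[[[0.0, 0.25, 0.0, 0.0, 0.0, 0.0], [0.0, 0.25, 0.001, 0.0, 0.0, 0.0], [0.0, 0.25, 0.0, 0.0, 0.0, 0.0], [0.0, 0.25, 0.001, 0.0, 0.0, 0.0]]]
```

Request:
carry_out --increments '[[[-0.01,0.3,0,0,-0.001,-0.001],[-0.01,0.3,0,0,-0.001,-0.001],[-0.01,0.3,0,0,-0.001,0],[0,0,0,0,0,0]]]'

```text
time_s: 15.8
tool_pos: [0.5367, 0.1761, 0.1432]
ee_rot: [-1.465, -1.457, 1.026]
force: [0.3, 0.4, 0.3]
opening: 1.0
```

```bash
python3 brass.py w12.png
python3 - <<'E'
from h import *
a=np.radians(20)
RT=Rtool([0,1,0],[np.sin(a),0,-np.cos(a)])
p,Rm=plan([.569,.1776,.050],RT,n=4)
E
```

```text
bbox [ 290  144   61   96 5108] [0.5367 0.1761 0.1432]
144 289.3 350.8 at z.06: [0.5112 0.1771 0.06  ] width at .06 0.0419
239 295.5 346.2 at z.06: [0.5966 0.1777 0.06  ] width at .06 0.042
far end at z.077 [0.5828 0.1776 0.077 ]
near end top at z.077 [0.5034 0.1772 0.077 ]
FL [101.1 137.9]
FR [541.8 137.1]
rows 4
[[[0.003, 0.249, 0.006, 0.0, 0.0, -0.0001], [0.002, 0.249, 0.006, 0.0, 0.0, -0.0002], [0.002, 0.25, 0.006, 0.0001, 0.0, -0.0001], [0.002, 0.249, 0.006, 0.0, -0.0001, -0.0001]]]
```

View pics/w12.png

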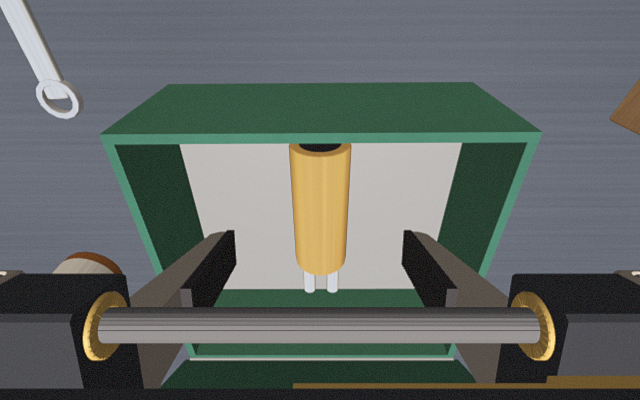

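Run:
```python
from h import *
st=robot.read_state(); c2=cam("wrist",st)
s1=dict(tool_pos=np.array([.5044,.1824,.2271]),ee_rot=np.load("pics/w10.png.npy")[3:]); c1=cam("wrist",s1)
print(tri([ray(c1,(317.5,238)),ray(c2,(321,274))]))
for v,c in ((143,c1),(151,c2),(238,c1),(274,c2)): print(onz(ray(c,(318,v)),.077).round(4))
```

```text
(array([0.62086068, 0.17848554, 0.07805719]), [0.3145386309394029, 0.3145386309394038])
[0.5093 0.1808 0.077 ]
[0.5094 0.1767 0.077 ]
[0.6219 0.1787 0.077 ]
[0.6219 0.1763 0.077 ]
```

Request:
carry_out --increments '[[[0,0.25,0.005,0,0,0],[0,0.25,0.005,0,0,0],[0,0.25,0.006,0,0,0],[0,0.25,0.006,0,0,0],[0,0,0,0,0,0]]]'

```text
time_s: 16.48
tool_pos: [0.5693, 0.1778, 0.05]
ee_rot: [-1.464, -1.462, 1.025]
force: [0.7, -0.4, -0.4]
opening: 1.001
```

Request:
carry_out --increments '[[[0,0,0,0,0,0],[0,0,0,0,0,0],[0,0,0,0,0,0],[0,0,0,0,0,0]]]' --jaw 0 --force 30

```text
time_s: 16.98
tool_pos: [0.5693, 0.1784, 0.0503]
ee_rot: [-1.463, -1.464, 1.024]
force: [0.1, 0.7, 0.4]
opening: 0.586
```

```bash
python3 look.py w13.png; python3 lid.py 13
```

```text
16.98 [0.5693 0.1784 0.0503] [[-0.002, 0.344, -0.939], [1.0, -0.001, -0.002], [-0.002, -0.939, -0.344]] [-0.6   0.52  0.2   2.12  0.26  0.2   0.88] [0.1 0.7 0.4]
scene lid_edge [362.1 132.1] 0.95 phi 0.907 res 1.4
scene rail_mid [339.4 160.4] 0.7 phi 0.991 res 2.0
side lid_edge [302.2 102.8] 0.67 phi 0.93 res 2.0
side rail_mid [327.9 131.7] 0.92 phi 0.905 res 2.9
```

View pics/w13.png

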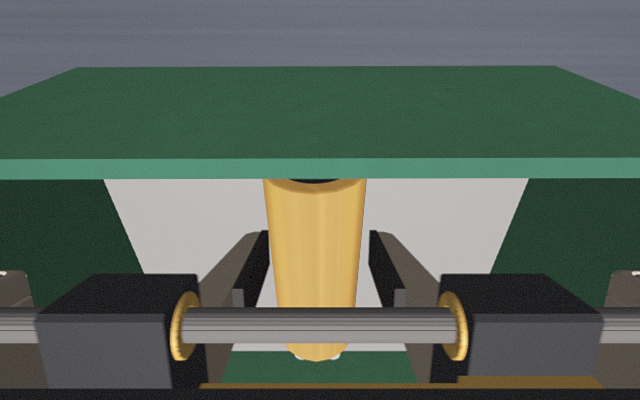

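View pics/z13.png

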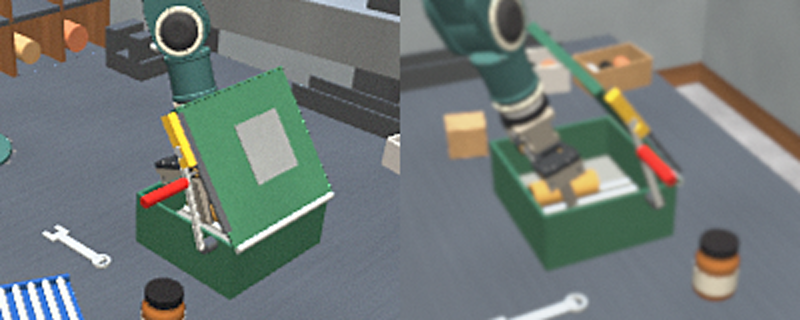

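Request:
carry_out --increments '[[[0,0,0,0,0,0],[0,0,0,0,0,0],[0,0,0,0,0,0]]]'

```text
time_s: 17.7
tool_pos: [0.5692, 0.1767, 0.0499]
ee_rot: [-1.465, -1.461, 1.026]
force: [-1.5, -5.4, 5.5]
opening: 0.475
```

Request:
carry_out --increments '[[[0,-0.05,-0.018,0,0,0],[0,-0.14,-0.05,0,0,0],[0,-0.19,-0.07,0,0,0],[0,-0.19,-0.07,0,0,0],[0,-0.19,-0.07,0,0,0],[0,-0.14,-0.05,0,0,0],[0,0,0,0,0,0]]]' --force 40

```text
time_s: 18.58
tool_pos: [0.5696, 0.1789, 0.1471]
ee_rot: [-1.463, -1.466, 1.022]
force: [0.7, -1.2, -4.5]
opening: 0.471
```

```bash
python3 look.py w14.png; python3 lid.py 14
```

```text
18.57 [0.5696 0.1789 0.1471] [[-0.002, 0.346, -0.938], [1.0, 0.0, -0.002], [-0.0, -0.938, -0.346]] [-0.56  0.34  0.15  2.07  0.24  0.42  0.94] [ 0.7 -1.2 -4.5]
scene lid_edge [363.2 134.4] 0.59 phi 0.905 res 1.1
scene rail_mid [338.1 161.2] 0.61 phi 0.952 res 2.3
side lid_edge [302.8 100.6] 0.6 phi 0.954 res 0.8
side rail_mid [330.1 132. ] 0.97 phi 0.924 res 1.1
```

View pics/w14.png

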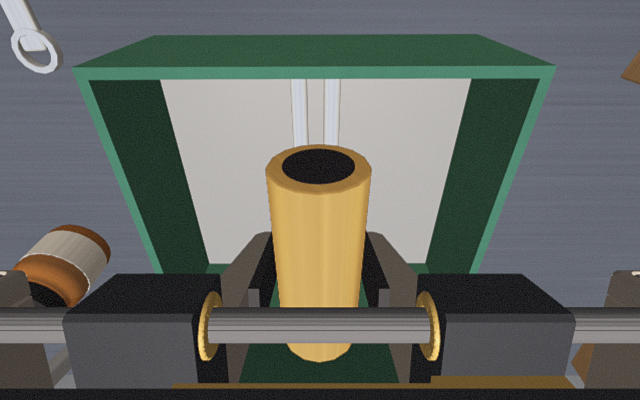

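View pics/z14.png

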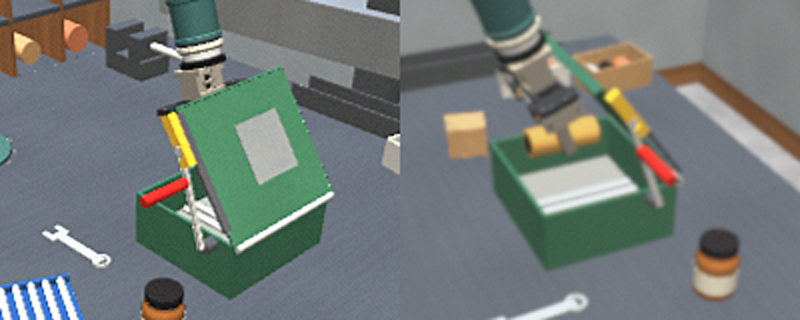

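Request:
carry_out --increments '[[[0,-0.07,0.19,0,0,0],[0,-0.138,0.375,0,0,0],[0,-0.138,0.375,0,0,0],[0,-0.138,0.375,0,0,0],[0,-0.07,0.19,0,0,0]]]'

```text
time_s: 19.55
tool_pos: [0.4066, 0.178, 0.1455]
ee_rot: [-1.462, -1.464, 1.027]
force: [-0.3, 0.6, -3.3]
opening: 0.469
```

```bash
python3 look.py w15.png
python3 - <<'E'
from h import *
for n in ["scene","side"]: cv2.imwrite(f"pics/{n}15.png",optics.read_camera(n)[:,:,::-1])
E
```

```text
19.55 [0.4066 0.178  0.1455] [[-0.003, 0.342, -0.94], [1.0, -0.001, -0.003], [-0.002, -0.94, -0.342]] [-0.86  0.11  0.24  2.39  0.48  0.4   0.53] [-0.3  0.6 -3.3]
```

View pics/side15.png

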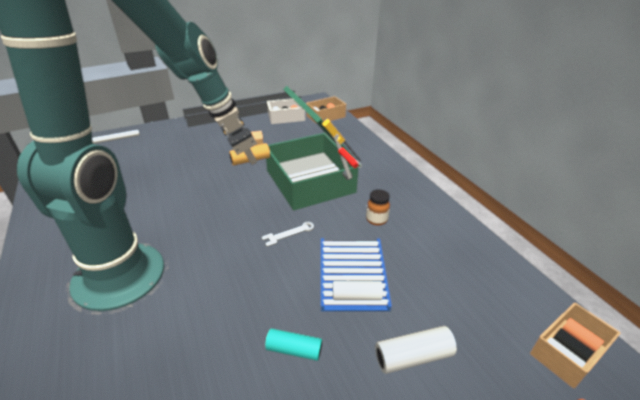

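Run:
```python
from h import *
a=np.radians(20); y=np.radians(-25.2)
Rz=R.from_euler("z",y).as_matrix()
RT=Rtool([0,1,0],[np.sin(a),0,-np.cos(a)]); RB=Rz@RT
np.save("RB.npy",RB)
p=np.load("pics/w14.png.npy"); s=dict(tool_pos=p[:3],ee_rot=p[3:]); c=cam("wrist",s)
print("front top rim",proj(c,p[:3]+[-.0588,-.001,.027]), "front bottom",proj(c,p[:3]+[-.0588,-.001,-.017]))
p,Rm=plan([.43,.15,.22],RT,n=2)
p,Rm=plan([.48,-.15,.26],RB,p0=p,R0=Rm,n=7)
p,Rm=plan([.617,-.267,.24],RB,p0=p,R0=Rm,n=4)
```

```text
front top rim [314.69042427 190.33003804] front bottom [315.68675434 138.26706097]
rows 2
[[[-0.144, -0.31, -0.229, 0.0001, 0.0003, 0.0], [-0.143, -0.31, -0.229, 0.0002, 0.0003, 0.0]]]
rows 7
[[[-0.429, -0.029, -0.087, 0.0, 0.0094, 0.0034], [-0.423, -0.02, -0.112, 0.0, 0.0094, 0.0034], [-0.416, -0.012, -0.136, 0.0, 0.0094, 0.0034], [-0.408, -0.002, -0.161, 0.0, 0.0094, 0.0035], [-0.397, 0.007, -0.185, 0.0, 0.0094, 0.0034], [-0.386, 0.014, -0.208, 0.0, 0.0094, 0.0034], [-0.372, 0.023, -0.23, 0.0, 0.0094, 0.0034]]]
rows 4
[[[-0.119, 0.196, -0.391, 0.0, 0.0, 0.0], [-0.118, 0.195, -0.392, 0.0, 0.0, 0.0], [-0.119, 0.196, -0.391, 0.0, 0.0, 0.0], [-0.119, 0.195, -0.391, 0.0, 0.0, 0.0]]]
```

Request:
carry_out --increments '[[[-0.14,-0.31,-0.23,0,0,0],[-0.14,-0.31,-0.23,0,0,0],[-0.43,-0.03,-0.09,0,0.0094,0.0034],[-0.42,-0.02,-0.11,0,0.0094,0.0034],[-0.42,-0.01,-0.14,0,0.0094,0.0034],[-0.41,0,-0.16,0,0.0094,0.0034],[-0.4,0.01,-0.18,0,0.0094,0.0034],[-0.39,0.01,-0.21,0,0.0094,0.0034]]]'

```text
time_s: 20.7
tool_pos: [0.4745, -0.1102, 0.2553]
ee_rot: [-1.66, -1.126, 0.787]
force: [1.2, 0.7, -4.6]
opening: 0.471
```

Request:
carry_out --increments '[[[-0.37,0.02,-0.23,0,0.0094,0.0034],[-0.12,0.2,-0.39,0,0,0],[-0.12,0.2,-0.39,0,0,0],[-0.12,0.2,-0.39,0,0,0],[-0.12,0.2,-0.39,0,0,0],[0,0,0,0,0,0],[0,0,0,0,0,0]]]'

```text
time_s: 21.58
tool_pos: [0.6176, -0.2682, 0.2384]
ee_rot: [-1.685, -1.069, 0.75]
force: [-0.8, 0.5, -4.2]
opening: 0.472
```

```bash
python3 look.py w16.png bed old_tube tube; python3 -c "
from h import *
st=robot.read_state();c=cam('wrist',st);p=st['tool_pos'];RB=np.load('RB.npy');
B=np.array([.5306,-.2393,0]);Rz=R.from_euler('z',-25.2,degrees=True).as_matrix()
for q in [(-.08,-.112,.008),(-.08,.112,.008),(.08,.112,.008),(.08,-.112,.008)]: print(q,proj(c,B+Rz@np.array(q)).round(1))
for q in [(-.0588,-.001,.027),(-.0588,-.001,-.017),(.0512,-.001,.027)]: print('tube',proj(c,p+Rz@np.array(q)).round(1))
"
```

```text
21.57 [ 0.6176 -0.2682  0.2384] [[0.425, 0.309, -0.851], [0.905, -0.147, 0.399], [-0.001, -0.94, -0.342]] [-0.18  0.37  0.67  1.86 -0.36  0.66  1.79] [-0.8  0.5 -4.2]
bed [([304.2, 9.7], 0.85)]
old_tube [([205.5, 20.5], 0.76), ([98.0, 130.4], 0.69)]
tube [([320.2, 259.4], 0.56)]
(-0.08, -0.112, 0.008) [ 163.9 -102.7]
(-0.08, 0.112, 0.008) [ 443.5 -102.2]
(0.08, 0.112, 0.008) [411.4  97.4]
(0.08, -0.112, 0.008) [203.2  97.1]
tube [316.3 190.4]
tube [316.8 138.5]
tube [316.8 361.7]
```

View pics/w16.png

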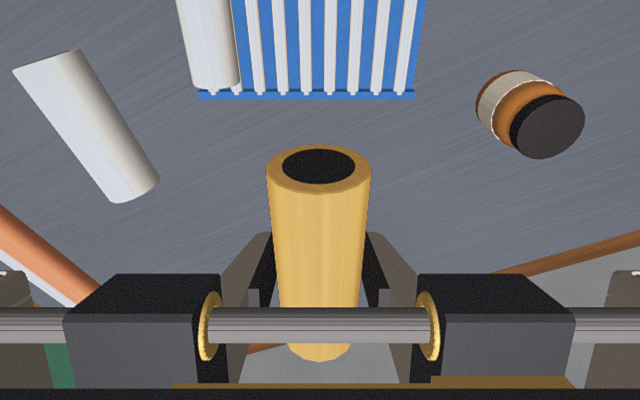

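```bash
python3 -c "
from h import *
st,A=axes();c=cam('wrist',st)
Rz=R.from_euler('z',-25.2,degrees=True).as_matrix();B=np.array([.5306,-.2393,0])
for dx,z in [(-.06,.28),(-.08,.3),(-.05,.32),(-.03,.34)]:
  s=dict(tool_pos=st['tool_pos']+Rz@np.array([dx,0,0]),ee_rot=st['ee_rot']);s['tool_pos'][2]=z;c=cam('wrist',s)
  print(dx,z,[proj(c,B+Rz@np.array(q)).round(0).tolist() for q in [(-.08,-.112,.008),(.08,.112,.008)]])
P=st['tool_pos']+Rz@np.array([-.05,0,0]);P[2]=.34
plan(P,np.load('RB.npy'),n=3)
a=cv2.imread('pics/w16.png')[0:120,170:440];cv2.imwrite('pics/z16.png',cv2.resize(a,None,fx=2.9,fy=2.9,interpolation=cv2.INTER_CUBIC))
"
```

```text
-0.06 0.28 [[195.0, -15.0], [397.0, 134.0]]
-0.08 0.3 [[205.0, 6.0], [392.0, 142.0]]
-0.05 0.32 [[204.0, -27.0], [392.0, 116.0]]
-0.03 0.34 [[206.0, -49.0], [391.0, 96.0]]
rows 3
[[[0.001, -0.371, 0.041, 0.0001, 0.0001, 0.0001], [0.0, -0.372, 0.042, 0.0002, 0.0001, 0.0001], [0.0, -0.371, 0.042, 0.0001, 0.0002, 0.0]]]
```

View pics/z16.png

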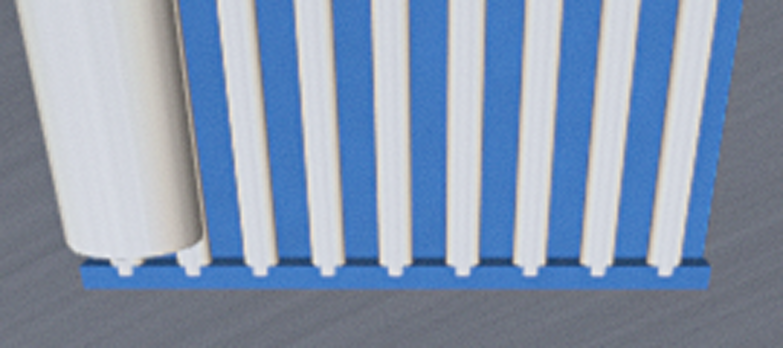

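```bash
python3 -c "
from h import *
st,A=axes()
Rz=R.from_euler('z',-25.2,degrees=True).as_matrix()
P=st['tool_pos']+Rz@np.array([-.085,0,0]);P[2]=.31
plan(P,np.load('RB.npy'),n=3)
"
```

```text
rows 3
[[[0.001, -0.318, 0.185, 0.0001, 0.0001, 0.0001], [0.0, -0.317, 0.186, 0.0002, 0.0001, 0.0001], [0.001, -0.317, 0.186, 0.0001, 0.0002, 0.0]]]
```

Request:
carry_out --increments '[[[0,-0.32,0.19,0,0,0],[0,-0.32,0.19,0,0,0],[0,-0.32,0.19,0,0,0],[0,0,0,0,0,0],[0,0,0,0,0,0],[0,0,0,0,0,0]]]'

```text
time_s: 22.52
tool_pos: [0.5399, -0.2308, 0.3092]
ee_rot: [-1.685, -1.071, 0.75]
force: [0.3, -0.0, -3.8]
opening: 0.472
```

```bash
python3 look.py w17.png bed old_tube tube; python3 -c "
from h import *
a=cv2.imread('pics/w17.png')[0:165,170:440];cv2.imwrite('pics/z17.png',cv2.resize(a,None,fx=2.9,fy=2.9,interpolation=cv2.INTER_CUBIC))
"
```

```text
22.52 [ 0.5399 -0.2308  0.3092] [[0.424, 0.31, -0.851], [0.906, -0.146, 0.398], [-0.001, -0.939, -0.343]] [-0.4   0.1   0.79  1.97 -0.07  0.75  1.55] [ 0.3 -0.  -3.8]
bed [([306.7, 83.5], 0.65)]
old_tube [([236.7, 93.0], 0.91), ([146.6, 170.4], 0.76)]
tube [([319.9, 259.3], 0.95)]
```

View pics/z17.png

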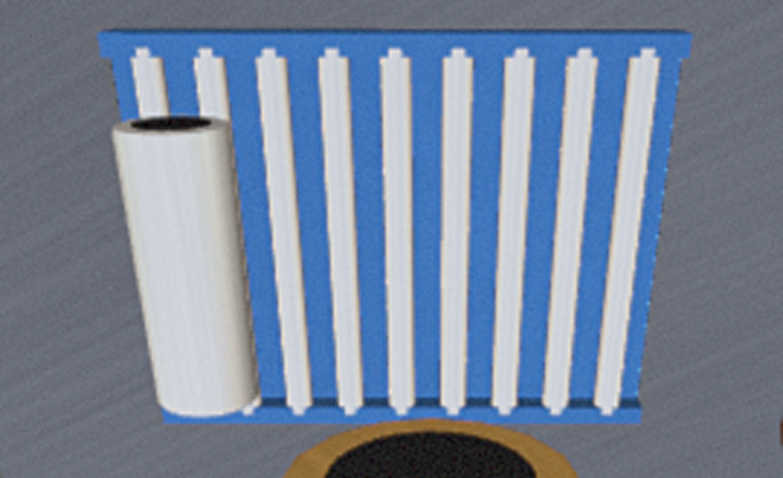

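```bash
cat > fitbed.py <<'E'
from h import *
from scipy.optimize import least_squares
def C(f):
    p=np.load("pics/"+f+".npy"); return cam("wrist",dict(tool_pos=p[:3],ee_rot=p[3:]))
c16,c17=C("w16.png"),C("w17.png"); cs={n:cam(n) for n in ["scene","side"]}
W=lambda c,u,v:(c,np.array([u/2.9+170,v/2.9]))
S=lambda u,v:(cs["scene"],np.array((u/3.3+190,v/3.3+130))); D=lambda u,v:(cs["side"],np.array((u/2.85+230,v/2.85+115)))
def f(p,full=False):
    x,y,a,h,x1,x2=p; Rz=R.from_euler("z",a).as_matrix(); B=np.array([x,y,0]); r=[];
    def add(q,cu): 
        e=proj(cu[0],B+Rz@np.array(q))-cu[1]; r.append(e)
    for q,cu in [((-.08,-.112,h),W(c17,100,33)),((-.08,.112,h),W(c17,690,33)),((.08,-.112,h),W(c17,162,423)),((.08,.112,h),W(c17,640,423)),
      ((.08,-.112,h),W(c16,82,290)),((.08,.112,h),W(c16,710,290))]: add(q,cu)
    for i,u in enumerate([142,205,270,333,395,457,520,583,645]): add((x1,-.096+.024*i,.020),W(c17,u,62))
    for i,u in enumerate([298,348,400,452,504,556,608]): add((x2,-.048+.024*i,.020),W(c17,u,390))
    r=np.array(r); return r if full else r.ravel()
o=least_squares(f,[.53,-.24,-.44,.018,-.07,.07],loss="soft_l1"); print(o.x.round(4),np.degrees(o.x[2])); print(f(o.x,True).round(1).tolist())
x,y,a,h=o.x[:4]; Rz=R.from_euler("z",a).as_matrix()
for q,cu in [((.08,-.112,0),S(96,490)),((.08,.112,0),S(350,438)),((-.08,.112,h),S(310,320)),((-.08,-.112,h),S(80,362)),((-.08,-.112,0),D(262,557)),((.08,-.112,0),D(456,556))]:
    print("res scene/side",(proj(cu[0],np.array([x,y,0])+Rz@np.array(q))-cu[1]).round(1))
E
python3 fitbed.py
```

```text
[ 0.5278 -0.2412 -0.4394  0.0197 -0.0705  0.063 ] -25.178460649673347
[[-1.4, 0.1], [0.7, 0.2], [0.4, 0.1], [-0.2, 0.3], [0.2, -0.3], [-1.2, -0.3], [0.2, -0.0], [0.2, -0.0], [-0.5, -0.0], [-0.6, 0.0], [-0.2, 0.0], [0.1, 0.0], [0.1, 0.0], [0.1, 0.0], [0.4, 0.0], [-0.6, -0.0], [0.1, -0.0], [0.2, 0.0], [0.2, 0.0], [0.3, 0.0], [0.4, 0.0], [0.4, 0.1]]
res scene/side [-1.1  0.2]
res scene/side [-0.2  0.3]
res scene/side [-0.6 -1.2]
res scene/side [-1.5 -1.5]
res scene/side [-2.   0.4]
res scene/side [-0.2  1.1]
```

Run:
```python
from h import *
im=cv2.imread("pics/w17.png"); hsv=cv2.cvtColor(im,cv2.COLOR_BGR2HSV)
col=im[138:205,319]; print([(138+i,c.tolist()) for i,c in enumerate(col) if i%2==0])
for v in (160,165,170,175): 
    m=(hsv[v,:,0]>12)&(hsv[v,:,0]<30)&(hsv[v,:,1]>90); xs=np.nonzero(m)[0]; xs=xs[(xs>240)&(xs<400)]; print(v,xs.min(),xs.max())
a=im[135:370,240:400]; cv2.imwrite("pics/z17b.png",cv2.resize(a,None,fx=2.5,fy=2.5,interpolation=cv2.INTER_CUBIC))
```

```text
[(138, [100, 65, 38]), (140, [152, 94, 51]), (142, [194, 121, 62]), (144, [103, 105, 141]), (146, [53, 108, 143]), (148, [43, 75, 99]), (150, [24, 23, 16]), (152, [22, 14, 23]), (154, [21, 27, 28]), (156, [12, 20, 23]), (158, [22, 25, 21]), (160, [33, 40, 38]), (162, [31, 30, 31]), (164, [28, 37, 27]), (166, [33, 36, 34]), (168, [24, 22, 25]), (170, [21, 15, 23]), (172, [35, 34, 34]), (174, [28, 32, 32]), (176, [41, 41, 39]), (178, [27, 22, 29]), (180, [30, 24, 30]), (182, [22, 22, 21]), (184, [56, 86, 112]), (186, [58, 115, 154]), (188, [69, 121, 158]), (190, [62, 117, 156]), (192, [64, 119, 162]), (194, [76, 143, 186]), (196, [111, 180, 215]), (198, [105, 176, 210]), (200, [104, 175, 210]), (202, [104, 179, 211]), (204, [104, 175, 210])]
160 271 366
165 267 369
170 266 371
175 266 370
```

View pics/z17b.png

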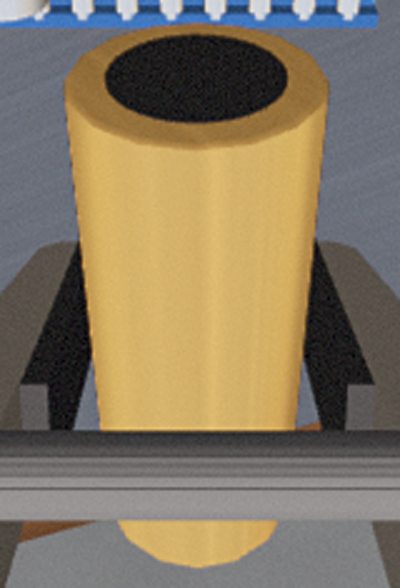

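```bash
cat > fittube.py <<'E'
from h import *
from scipy.optimize import least_squares
p=np.load("pics/w17.png.npy"); c=cam("wrist",dict(tool_pos=p[:3],ee_rot=p[3:])); A=R.from_rotvec(p[3:]).as_matrix()
# tool frame, axis = tilt
def pts(q):
    ty,tz,b,tx,yaw=q; ctr=np.array([tx,ty,tz])
    ax=R.from_rotvec([0,yaw,0]).apply([0,np.sin(b),-np.cos(b)])  # toward +x world (rear)
    up=R.from_rotvec([0,yaw,0]).apply([0,-np.cos(b),-np.sin(b)]); e=np.array([1,0,0])
    w=lambda t:proj(c,p[:3]+A@t)
    f=ctr-.055*ax; r=ctr+.055*ax; R0=.022
    th=np.linspace(0,2*np.pi,181); E=np.array([w(f+R0*(np.cos(t)*up+np.sin(t)*e)) for t in th])
    Er=np.array([w(r+R0*(np.cos(t)*up+np.sin(t)*e)) for t in th])
    return np.array([E[:,1].max(),E[:,1].min(),Er[:,1].max(),E[:,0].min(),E[:,0].max(),Er[:,0].mean()])
obs=np.array([194,144,361.5,266,371.5,240+199/2.5])
g=lambda q:pts(q)-obs
o=least_squares(g,[-.005,0,np.radians(20),0,0]); q=o.x
print(q[:2]*1000,np.degrees(q[2]),q[3]*1000,np.degrees(q[4]),o.fun.round(2))
o2=least_squares(lambda r:g([r[0],r[1],np.radians(20.05),r[2],0]),[-.005,0,0]);print(o2.x*1000,o2.fun.round(2))
E
python3 fittube.py
```

```text
[-1.88019004 -1.00957189] 19.485520556273087 0.22174869507936715 -0.22053139601091196 [ 0.04 -0.08  0.03  0.08 -0.08  0.  ]
[-2.41143096 -0.68190614  0.10128386] [ 0.82 -0.63 -0.5  -0.14  0.5  -0.53]
```

Run:
```python
from h import *
a=np.radians(19.5); Rz=R.from_euler("z",-25.18+.2,degrees=True).as_matrix()
RB=Rz@Rtool([0,1,0],[np.sin(a),0,-np.cos(a)]); np.save("RB.npy",RB)
p,Rm=plan([.5347,-.2312,.20],RB,n=3)
p,Rm=plan([.5347,-.2312,.065],RB,n=4,p0=p,R0=Rm)
print("down per mm tool:",RB.T@np.array([0,0,-1]))
```

```text
rows 3
[[[-0.007, 0.337, 0.139, 0.0005, -0.0001, -0.0001], [-0.007, 0.337, 0.138, 0.0005, -0.0001, -0.0001], [-0.007, 0.337, 0.137, 0.0006, -0.0001, -0.0001]]]
rows 4
[[[0.0, 0.318, 0.113, 0.0, 0.0, 0.0], [0.0, 0.318, 0.112, 0.0, 0.0, 0.0], [0.0, 0.319, 0.113, 0.0, 0.0, 0.0], [0.0, 0.318, 0.112, 0.0, 0.0, 0.0]]]
down per mm tool: [0.         0.94264149 0.33380686]
```

Request:
carry_out --increments '[[[-0.007,0.337,0.139,0.0005,0,0],[-0.007,0.337,0.138,0.0005,0,0],[-0.007,0.337,0.137,0.0006,0,0],[0,0.318,0.113,0,0,0],[0,0.318,0.112,0,0,0],[0,0.3,0.106,0,0,0],[0,0.2,0.07,0,0,0],[0,0,0,0,0,0]]]'

```text
time_s: 23.72
tool_pos: [0.5339, -0.2311, 0.0782]
ee_rot: [-1.674, -1.063, 0.755]
force: [0.4, -0.9, -3.8]
opening: 0.473
```

```bash
python3 look.py w18.png
python3 - <<'E'
from h import *
RB=np.load("RB.npy")
for n in ["scene","side"]: cv2.imwrite(f"pics/{n}18.png",optics.read_camera(n)[:,:,::-1])
st,A=axes(); plan([.5347,-.2312,.045],RB,n=4)
a=cv2.imread("pics/scene18.png")[170:300,190:370]; b=cv2.imread("pics/side18.png")[200:330,260:440]
cv2.imwrite("pics/z18.png",cv2.resize(np.hstack([a,b]),None,fx=2.2,fy=2.2,interpolation=cv2.INTER_CUBIC))
E
```

```text
23.73 [ 0.5339 -0.2311  0.0782] [[0.425, 0.299, -0.854], [0.905, -0.141, 0.401], [-0.001, -0.944, -0.331]] [-0.02  0.46  0.42  2.16 -0.6   0.26  2.03] [ 0.4 -0.9 -3.8]
rows 4
[[[0.0, 0.084, 0.033, 0.0001, -0.0001, 0.0], [0.0, 0.084, 0.033, 0.0001, -0.0001, -0.0001], [0.0, 0.083, 0.033, 0.0001, -0.0001, 0.0], [0.0, 0.084, 0.033, 0.0001, 0.0, -0.0001]]]
```

View pics/z18.png

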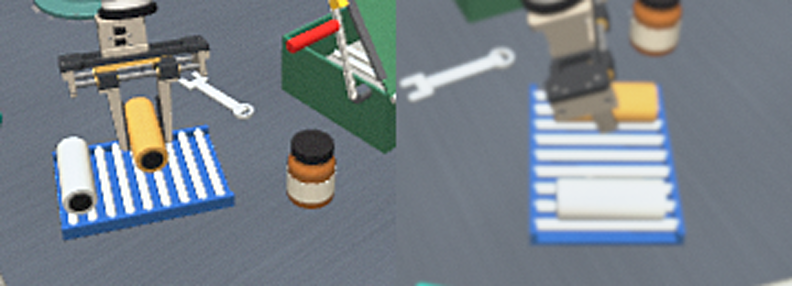

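View pics/w18.png

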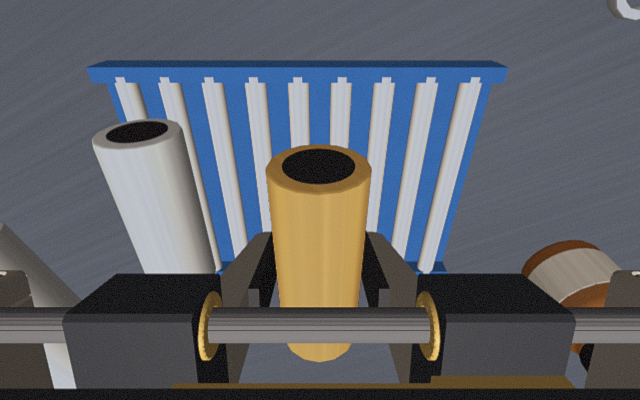

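Request:
carry_out --increments '[[[0,0.1,0.037,0,0,0],[0,0.1,0.037,0,0,0],[0,0.08,0.03,0,0,0],[0,0,0,0,0,0]]]'

```text
time_s: 24.38
tool_pos: [0.5339, -0.2308, 0.0493]
ee_rot: [-1.675, -1.065, 0.754]
force: [0.4, -0.3, -4.0]
opening: 0.468
```

```bash
python3 -c "
from h import *
st,A=axes();print(st['tool_pos'],st['qpos'].round(3),st['force'],A[:,1]); plan([.5345,-.2312,.040],np.load('RB.npy'),n=2)"
```

```text
[ 0.53391545 -0.23077675  0.0492972 ] [ 0.059  0.509  0.328  2.162 -0.664  0.193  2.088] [ 0.42098874 -0.27757727 -3.99944182] [ 0.3012335  -0.14146283 -0.94299875]
rows 2
[[[-0.001, 0.045, 0.012, -0.0001, -0.0002, -0.0001], [0.0, 0.045, 0.012, -0.0001, -0.0002, -0.0001]]]
```

Request:
carry_out --increments '[[[0,0.038,0.014,0,0,0],[0,0.028,0.01,0,0,0],[0,0,0,0,0,0]]]'

```text
time_s: 24.75
tool_pos: [0.5345, -0.2308, 0.0431]
ee_rot: [-1.677, -1.066, 0.753]
force: [-0.4, 0.3, -4.3]
opening: 0.469
```

Request:
carry_out --increments '[[[0,0.019,0.007,0,0,0],[0,0.014,0.005,0,0,0]]]'

```text
time_s: 25.0
tool_pos: [0.5346, -0.2308, 0.0398]
ee_rot: [-1.677, -1.066, 0.753]
force: [0.5, -0.6, -3.6]
opening: 0.469
```

```bash
python3 -c "
from h import *
st,A=axes();print(st['tool_pos'],st['qpos'].round(3),st['force'],st['wrist_torque'])"
```

```text
[ 0.53463509 -0.2308406   0.03978468] [ 0.082  0.527  0.3    2.163 -0.702  0.169  2.127] [ 0.46973009 -0.61959117 -3.55573362] [0.28625232 0.54044886 0.02521631]
```

Request:
carry_out --increments '[[[0,0.014,0.005,0,0,0],[0,0,0,0,0,0]]]'

```text
time_s: 25.25
tool_pos: [0.5345, -0.2308, 0.0382]
ee_rot: [-1.677, -1.066, 0.753]
force: [-0.7, -0.8, -4.8]
opening: 0.471
```

Request:
carry_out --increments '[[[0,0.01,0.004,0,0,0],[0,0,0,0,0,0]]]'

```text
time_s: 25.5
tool_pos: [0.5345, -0.2308, 0.0371]
ee_rot: [-1.677, -1.066, 0.753]
force: [0.0, 0.2, -2.2]
opening: 0.469
```

```bash
python3 -c "
from h import *
st,A=axes();print(st['tool_pos'],st['qpos'].round(3),st['force'],st['wrist_torque'])"
```

```text
[ 0.53446185 -0.23079621  0.03713994] [ 0.085  0.532  0.297  2.163 -0.719  0.165  2.143] [ 0.03374999  0.21748967 -2.2392842 ] [0.3234621  0.64860407 0.0281959 ]
```

Request:
carry_out --increments '[[[0,0.01,0.003,0,0,0],[0,0,0,0,0,0]]]'

```text
time_s: 25.75
tool_pos: [0.5345, -0.2308, 0.0361]
ee_rot: [-1.677, -1.066, 0.753]
force: [0.0, -0.2, -5.0]
opening: 0.469
```

```bash
python3 -c "
from h import *
st,A=axes();print(st['tool_pos'],st['qpos'].round(3),st['force'],st['wrist_torque'])"; python3 look.py w19.png
```

```text
[ 0.53452336 -0.2308021   0.03609282] [ 0.086  0.534  0.295  2.163 -0.728  0.163  2.152] [ 0.02302302 -0.1745954  -4.96168826] [ 0.26592174  0.52961235 -0.00536096]
25.75 [ 0.5345 -0.2308  0.0361] [[0.424, 0.303, -0.853], [0.906, -0.142, 0.4], [-0.0, -0.942, -0.334]] [ 0.09  0.53  0.3   2.16 -0.73  0.16  2.15] [ 0.  -0.2 -5. ]
```

View pics/w19.png

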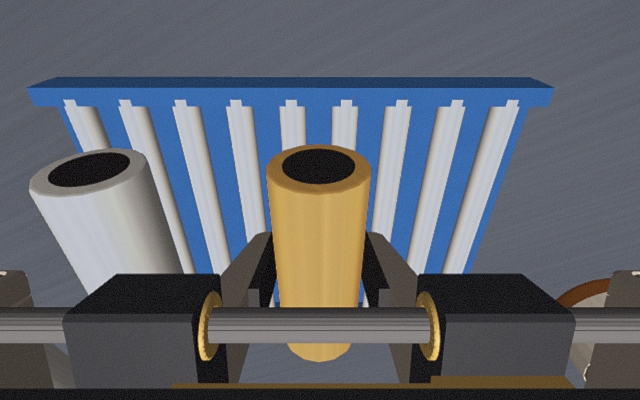

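Force reads -5 N in z, so no contact yet. The tube is centred over the groove between the ribs at u≈292 and u≈345. I'll continue down in 1 mm steps.

Request:
carry_out --increments '[[[0,0.01,0.003,0,0,0],[0,0,0,0,0,0]]]'

```text
time_s: 26.05
tool_pos: [0.5345, -0.2309, 0.035]
ee_rot: [-1.677, -1.066, 0.753]
force: [-0.7, 0.4, -3.8]
opening: 0.47
```

Request:
carry_out --increments '[[[0,0.01,0.003,0,0,0],[0,0,0,0,0,0]]]'

```text
time_s: 26.3
tool_pos: [0.5347, -0.231, 0.0342]
ee_rot: [-1.677, -1.066, 0.753]
force: [-0.6, -0.1, -2.1]
opening: 0.47
```

```bash
python3 -c "
from h import *
st,A=axes();print(st['tool_pos'],st['qpos'].round(3),st['force'],st['wrist_torque'])"
```

```text
[ 0.53472641 -0.23099684  0.03421081] [ 0.087  0.539  0.295  2.163 -0.749  0.16   2.172] [-0.64687483 -0.08617849 -2.1328669 ] [ 0.23005657  0.5430382  -0.01067858]
```

Request:
carry_out --increments '[[[0,0.008,0.003,0,0,0],[0,0,0,0,0,0]]]'

```text
time_s: 26.55
tool_pos: [0.5348, -0.2311, 0.0339]
ee_rot: [-1.678, -1.066, 0.752]
force: [-3.9, 2.5, 5.1]
opening: 0.473
```

Request:
carry_out --increments '[[[0,0,0,0,0,0]]]'

```text
time_s: 26.68
tool_pos: [0.5348, -0.2311, 0.034]
ee_rot: [-1.678, -1.066, 0.752]
force: [-3.9, 1.5, 5.0]
opening: 0.471
```

Request:
carry_out --increments '[[[0,0,0,0,0,0],[0,0,0,0,0,0]]]' --force 5

```text
time_s: 26.92
tool_pos: [0.5349, -0.2311, 0.0339]
ee_rot: [-1.678, -1.066, 0.752]
force: [-4.1, 1.6, 6.8]
opening: 0.476
```

Request:
carry_out --increments '[[[0,0,0,0,0,0],[0,0,0,0,0,0],[0,0,0,0,0,0]]]' --jaw 0.65

```text
time_s: 27.3
tool_pos: [0.5351, -0.2312, 0.0335]
ee_rot: [-1.678, -1.066, 0.753]
force: [0.3, 0.3, 1.3]
opening: 0.651
```

```bash
python3 look.py w20.png;  python3 -c "
from h import *
st,A=axes(); p=st['tool_pos']-.09*A[:,1]; plan(p,A,n=3)"
```

```text
27.3 [ 0.5351 -0.2312  0.0335] [[0.424, 0.304, -0.853], [0.906, -0.143, 0.4], [-0.0, -0.942, -0.335]] [ 0.09  0.54  0.29  2.16 -0.76  0.16  2.18] [0.3 0.3 1.3]
rows 3
[[[0.0, -0.3, 0.0, 0.0, 0.0, 0.0], [0.0, -0.3, 0.0, 0.0, 0.0, 0.0], [0.0, -0.3, 0.0, 0.0, 0.0, 0.0]]]
```

View pics/w20.png

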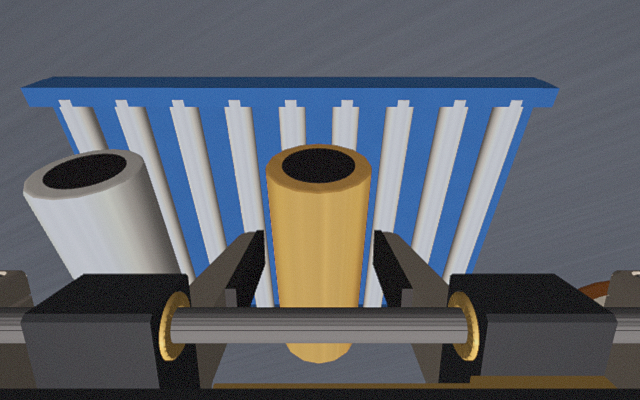

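Request:
carry_out --increments '[[[0,-0.1,0,0,0,0],[0,-0.25,0,0,0,0],[0,-0.3,0,0,0,0],[0,-0.4,-0.1,0,0,0],[0,-0.4,-0.1,0,0,0],[0,-0.3,-0.1,0,0,0],[0,0,0,0,0,0],[0,0,0,0,0,0]]]'

```text
time_s: 28.35
tool_pos: [0.5067, -0.2171, 0.2075]
ee_rot: [-1.675, -1.066, 0.754]
force: [-0.7, -0.7, -0.1]
opening: 0.649
```

```bash
python3 look.py w21.png tube old_tube; python3 lid.py 21
python3 - <<'E'
from h import *
a=cv2.imread("pics/scene21.png")[140:300,190:440]; b=cv2.imread("pics/side21.png")[80:330,230:410]
cv2.imwrite("pics/a21.png",cv2.resize(a,None,fx=3,fy=3,interpolation=cv2.INTER_CUBIC));cv2.imwrite("pics/b21.png",cv2.resize(b,None,fx=2.3,fy=2.3,interpolation=cv2.INTER_CUBIC))
cs={n:cam(n) for n in ["scene","side"]}
for t in ["tube","old_tube","wrench","jar","carton"]:
    D={n:optics.place_of(n,t) for n in cs}
    for n in cs: print(t,n,[(np.round(d["xy"],1).tolist(),round(d["conf"],2)) for d in D[n]][:3])
E
```

```text
28.35 [ 0.5067 -0.2171  0.2075] [[0.423, 0.302, -0.854], [0.906, -0.141, 0.399], [0.0, -0.943, -0.333]] [-0.48  0.21  0.91  2.16 -0.3   0.53  1.77] [-0.7 -0.7 -0.1]
tube [([320.3, 157.1], 0.66)]
old_tube [([221.0, 162.7], 0.86)]
scene lid_edge [362.4 133.1] 0.59 phi 0.903 res 0.4
scene rail_mid [339.9 160.9] 0.67 phi 0.999 res 2.6
side rail_mid [329.7 132.1] 0.54 phi 0.919 res 1.3
tube scene []
tube side [([352.5, 259.1], 0.81)]
old_tube scene [([180.4, 232.3], 0.95), ([173.8, 284.7], 0.89), ([224.1, 249.6], 0.67)]
old_tube side [([293.7, 343.8], 0.82), ([358.4, 291.9], 0.7), ([416.2, 345.2], 0.65)]
wrench scene [([291.7, 211.0], 0.72), ([339.9, 166.2], 0.45)]
wrench side [([291.5, 236.1], 0.53)]
jar scene [([336.6, 224.0], 0.75), ([331.5, 256.8], 0.74)]
jar side [([350.8, 257.4], 0.62), ([375.4, 217.8], 0.6)]
carton scene []
carton side [([252.0, 148.1], 0.8)]
```

View pics/w21.png

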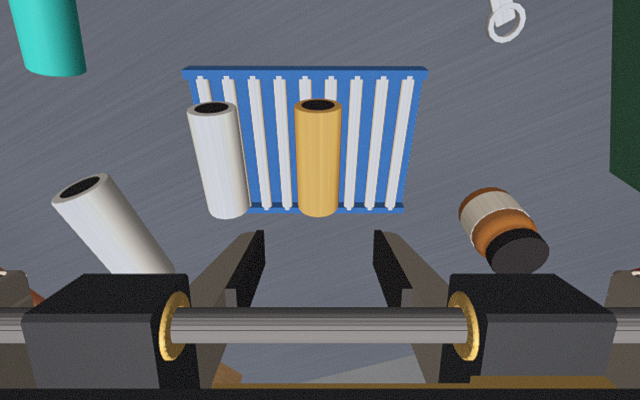

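View pics/a21.png

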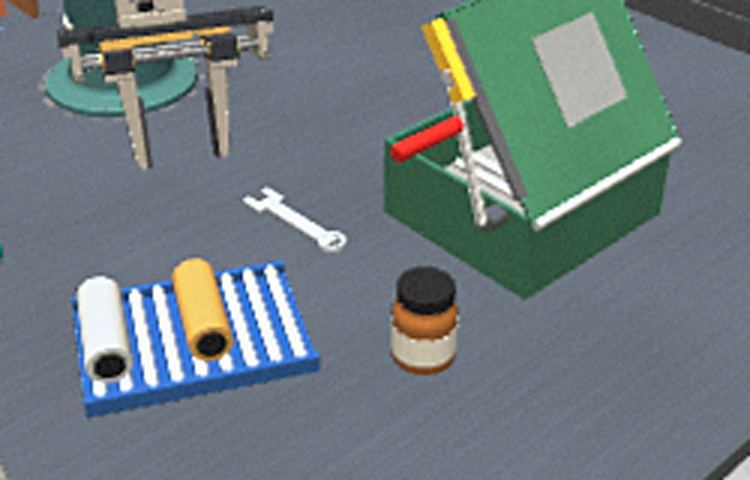

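View pics/b21.png

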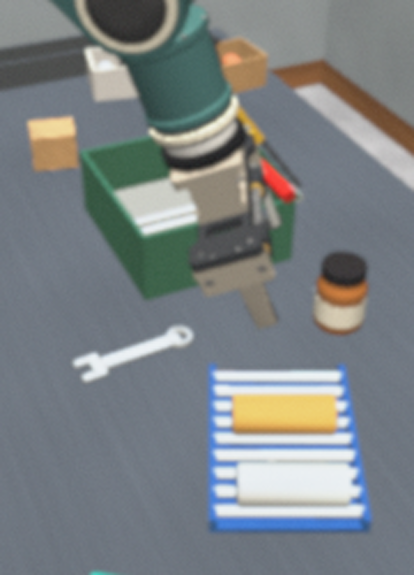

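Run:
```python
from h import *
p=np.load("pics/w21.png.npy"); c=cam("wrist",dict(tool_pos=p[:3],ee_rot=p[3:]))
Rz=R.from_euler("z",-25.18,degrees=True).as_matrix(); B=np.array([.5278,-.2412,0])
for uv in [(319,112),(318,217)]: print((Rz.T@(onz(ray(c,uv),.061)-B)).round(4))
```

```text
[-0.0559  0.013   0.061 ]
[0.0541 0.0121 0.061 ]
```

```bash
python3 -c "
from h import *
print(robot.read_state()['time_s'], job.close_job())"
```

```text
the job is handed in; nothing more can be done
29.3 None
```

The lid is propped on the stay and the brass tube lies in an empty groove of the bed. I handed the job in at 29.3 s with the robot touching nothing.

**Lid:** I swung the stay up by its red handle until it resisted firmly at the notch's far end. I then swung it back until it locked at about 1.22 rad, where it held against roughly 13 N, before letting go. The last scene picture shows the lid still propped, with the tip in the yellow rail. The networks' estimates of the lid angle were rough, between 0.90 and 1.00 rad.

**Tube:** I lifted it out under the lid with the tool leaning 20°, lowered it until light contact of about 9 N, then released it. The last check put it in the groove at bed y = +12 mm, within 1 mm of the ribs' middle along their length.

**Other things:** the steel tube was still in its groove, and the wrench and jar looked unmoved. The carton looked unmoved in the side view, but the network missed it in the last scene picture.

**Checks that disagreed:**
- The camera put the tube's height in the grip about 4 mm off the arm's own readings. The point where it touched the ribs matched the arm's readings.
- My first fit of the bed was 2–3 mm off, because I had not allowed for its raised end bars. I refitted it with the wrist camera before placing the tube.

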